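# Set up the dental training bench for the side where the trainee sits

## Robot

A 6-joint arm with a two-finger parallel gripper is mounted at the origin on the work surface. World frame = base frame: x ahead of the robot, y to its left, z up, the work surface at z = 0. Lengths are in m, angles in rad, forces in N, time in s.
With the tool pointing down it reaches from about 0.35 to 0.975 m from the base axis. Payload 4.9 kg.
Tool frame: the origin (TCP) lies midway between the tips of the shut fingers; the grasp point (between the pads) lies 19 mm behind it (ctrl.hold_point_z is the distance from the TCP to the grasp point, in m); z points along the fingers, y is the line along which they close (so a half turn about z gives the same grasp; the last joint's range is limited). The gripper opens to 85 mm and grips with 20 to 120 N. Pads are 22 mm wide; open, the fingers measure 114 mm over their backs; the gripper's body (76 mm by 85 mm) begins 54 mm behind the grasp point. The pads swing forward as they close: fully open they stand 13 mm farther back than shut.
Start: joints at [-0.119, 0.053, 1.613, -0, 1.476, -0.119], TCP at [0.625, 0, 0.231] pointing down, gripper open.
Joint ranges: [-3.01, 3.01], [-1.01, 2.22], [0.06, 2.58], [-1.02, 4.17], [0.09, 2.62], [-3.14, 3.14]. Speed limits (rad/s): [2.57, 2.57, 3.14, 3.14, 3.14, 3.14].

## Interface

Orientations are given as a rotation vector (axis times angle).
In Python, from station import status, viewer, finish_job, ctrl gives the robot as it stands.
- The arm moves only by the shell command python3 -m jog 'ROWS' [FORCE]. ROWS is JSON, a list of rows, each a list of 7 numbers: the turn, a rotation vector about the tool's x, y, z each as a share of 5 degrees, from -1 to 1, then the shift along the tool's x, y, z each as a share of 30 mm, from -1 to 1, then the opening, from -1 (shut) to 1 (fully open). A call has 1 to 5 rows; each row shifts and turns the commanded pose from where the row before left it, along the tool's axes as they then stand; what a row does not reach is not made up. A row lasts 1/8 s, in which the tool goes at most 62.5 mm and 10.7 degrees, less where a joint would pass 70% of its speed; a pose out of reach is approached as far as the arm can. A call with a number of a shift or a turn outside -1 to 1 is refused whole. A call with a gripper value outside its range is refused whole. The fingers move at their own pace and stop on an object; FORCE is the grip in N (left out, the last holds). Time passes only in rows, so rows that do not move let the fingers close. It gives the time, the measured TCP pose, the force, the opening and the grip force at its end, in the units of the state.
- status.get_obs(): the state, without advancing time (a new reading comes with each control period).
- viewer.get_image(name): name is "scene" or "side" or "wrist"; returns a dict with "img" (400x640x3 uint8, red, green, blue), "fovy" (degrees; the focal length in pixels is half the picture's height over the tangent of half this angle, whatever the lens; pixels are square), "cx", "cy" (the principal point, pixels), "rvec" (rotation vector, rad) and "tvec" (3), from world to camera coordinates, as OpenCV has them. Camera axes: x right, y down, z forward; pixel columns grow to the right and rows downward; lengths in m; the calibration is good to about 2 mm. A picture is of the moment at which its call begins. There is no depth.
- finish_job(): hands the job in; it is judged then, once.
The state is a dict: "t": time; "q": joint angles; "dq": joint speeds; "effort": joint torques, N m; "tool_pos": TCP position; "tool_rot": TCP orientation; "contact_force": force on the tool from outside, world axes, zero at the start; "wrist_torque": the same for the moment, N m; "opening": finger opening in m; "grip_force": force on a finger pad.
Only numpy, scipy, OpenCV 4.12 (cv2) and the standard library are available. Lean on these libraries where they do the work, as an engineer would, in place of code of your own. Each camera call takes 0.05 s, during which the arm holds its last target. There are 200 camera calls.

## Task

Get this bench ready for the next trainee, who will sit on the side where the folded tent card stands: turn the jaw model on its swivel so that its front teeth face straight at the card. Slide both retaining bars of the instrument tray out and lay every mouth mirror and spatula flat in the tray, one to a compartment in mid-length, with its handle end on the card's side and its working end pointing away. Then slide only the bar on the card's side fully in, over the handles, leave the other bar fully out, and leave the mug, the pliers and the small case where they are.

Things in the scene. Friction and masses are not known exactly. Their poses are not given: they have to be found in the camera images.
- tray: Open steel tray fixed to the bench, 228 mm (x) by 210 mm (y), floor 3 mm thick. Origin: centre of its underside; z up. Five compartments run along its y axis; their centre lines lie at x = -88, -44, 0, 44, 88 mm. End walls at y = -105 and +105 mm, 15 mm high; side walls 20 mm high, cut away for y from -33 to +33 mm.
- tray_floor (a point): Centre of the tray's floor, 3 mm above the bench; axes as the tray. Two rows of small blocks at y = -38 and +38 mm (16 mm in x, 10 mm in y, tops 15 mm above the bench) part the compartments, leaving a 28 mm slot in each row for a handle. Between the rows the floor is open, with room for fingers. An instrument with its origin near y = 0 fits with about 10 mm to spare at its ends.
- bar_a (a joint): Slide of the retaining bar at the tray's -y end: an aluminium bar 228 mm long (along x), 10 mm wide, its underside 20 mm and top 28 mm above the bench. 0: fully out, over the end wall (bar at y = -98 mm of the tray); grows as it slides in, towards the tray's middle, to the stop at 0.045 m (fully in, over the handles' ends). Friction 1 N: it stays where it is left.
- bar_b (a joint): Slide of the retaining bar at the tray's +y end: an aluminium bar 228 mm long (along x), 10 mm wide, its underside 20 mm and top 28 mm above the bench. 0: fully out, over the end wall (bar at y = +98 mm of the tray); grows as it slides in, towards the tray's middle, to the stop at 0.045 m (fully in, over the handles' ends). Friction 1 N: it stays where it is left.
- bar_a_tab (a point): Grip of bar_a: a black upright tab on the bar's middle, 30 mm wide in the tray's x, 12 mm thick in its y, from 28 to 50 mm above the bench. The point is on the tab's axis at its top, 50 mm above the bench; axes as the tray. Pinch it across its 12 mm and move it along y.
- bar_b_tab (a point): Grip of bar_b: a black upright tab on the bar's middle, 30 mm wide in the tray's x, 12 mm thick in its y, from 28 to 50 mm above the bench. The point is on the tab's axis at its top, 50 mm above the bench; axes as the tray. Pinch it across its 12 mm and move it along y.
- model_mid (a point): On the swivel axis of the jaw model, at the top of its block, 52 mm above the bench. Plaster block 46 mm long, 52 mm wide with parallel sides, underside 30 mm above the bench, a U of white teeth on top (to 66 mm). x axis: the way the front teeth face; y: across the block, the way to grip it; z up. On a round black base 100 mm wide fixed to the bench.
- model (a joint): Swivel of the jaw model, rad, positive anticlockwise from above, range -3.1 to 3.1; at 0 the front teeth face about +x of the world (the base may be turned up to 0.2 rad). Light friction (0.06 N m): it stays where it is left.
- card: Blank folded tent card, 100 mm wide, 93 mm high, about 86 mm deep, fixed on the left or the right side of the bench: it marks the side where the trainee will sit. Origin: centre of its underside.
- mirror_1: Mouth mirror lying flat, 149 mm long, about 40 g; may be absent. Dark steel handle, a straight bar 14 mm wide and 14 mm thick, from x = -60 to +50 mm; then a thin neck and a round 22 mm mirror disc, ending at x = +89 mm. Origin: on the underside of the handle, the point to grip over, within 10 mm of the centre of mass; x axis from handle end to working end, z up.
- mirror_2: Mouth mirror lying flat, 149 mm long, about 40 g; may be absent. Dark steel handle, a straight bar 14 mm wide and 14 mm thick, from x = -60 to +50 mm; then a thin neck and a round 22 mm mirror disc, ending at x = +89 mm. Origin: on the underside of the handle, the point to grip over, within 10 mm of the centre of mass; x axis from handle end to working end, z up.
- mirror_3: Mouth mirror lying flat, 149 mm long, about 40 g; may be absent. Dark steel handle, a straight bar 14 mm wide and 14 mm thick, from x = -60 to +50 mm; then a thin neck and a round 22 mm mirror disc, ending at x = +89 mm. Origin: on the underside of the handle, the point to grip over, within 10 mm of the centre of mass; x axis from handle end to working end, z up.
- spatula_1: Mixing spatula lying flat, 155 mm long, about 40 g; may be absent. Brown wooden handle, a straight bar 14 mm wide and 14 mm thick, from x = -60 to +50 mm; then a thin neck and a flat blade 34 x 18 x 3 mm, ending at x = +95 mm. Origin: on the underside of the handle, the point to grip over, within 10 mm of the centre of mass; x axis from handle end to working end, z up.
- spatula_2: Mixing spatula lying flat, 155 mm long, about 40 g; may be absent. Brown wooden handle, a straight bar 14 mm wide and 14 mm thick, from x = -60 to +50 mm; then a thin neck and a flat blade 34 x 18 x 3 mm, ending at x = +95 mm. Origin: on the underside of the handle, the point to grip over, within 10 mm of the centre of mass; x axis from handle end to working end, z up.
- mirror_1_butt (a point): The handle end of mirror_1: x = -60 mm in its frame, 7 mm above its underside.
- mirror_2_butt (a point): The handle end of mirror_2: x = -60 mm in its frame, 7 mm above its underside.
- mirror_3_butt (a point): The handle end of mirror_3: x = -60 mm in its frame, 7 mm above its underside.
- spatula_1_butt (a point): The handle end of spatula_1: x = -60 mm in its frame, 7 mm above its underside.
- spatula_2_butt (a point): The handle end of spatula_2: x = -60 mm in its frame, 7 mm above its underside.
- mug: Red mug, 80 mm wide, 95 mm high, on the side of the bench across from the card; not to be moved. Origin: centre of its underside.
- pliers: Steel orthodontic pliers, about 140 mm long, lying beyond the tray; not to be moved.
- case: Small plastic bracket case, 75 x 50 x 28 mm, beyond the tray; not to be moved.
Mind the look-alikes: they are no part of the job. Leave any orange look-alike of the mirror_2 alone.

How it is judged:
At the end, for the whole second after the job is handed in: Each instrument flat and still on the tray floor within 12 mm of its own compartment's centre line, 30 mm of mid-length, 0.22 rad, handle to the card; card-side bar in (over 38 mm), other out (under 7 mm); model's centre line within 45 mm of the card's middle (120 mm if it is over 0.45 m off) ((x of mirror_1 in the frame of tray between -0.1 and -0.076 m or x of mirror_1 in the frame of tray between -0.056 and -0.032 m or x of mirror_1 in the frame of tray between -0.012 and 0.012 m or x of mirror_1 in the frame of tray between 0.032 and 0.056 m or x of mirror_1 in the frame of tray between 0.076 and 0.1 m) and y of mirror_1 in the frame of tray between -0.03 and 0.03 m and z of each of mirror_1, mirror_2, mirror_3, spatula_1, spatula_2 in the frame of tray below 0.009 m and angle between the x axis of each of mirror_1, mirror_2, mirror_3, spatula_1, spatula_2 and the y axis of tray, either way round below 0.22 rad and angle between each of mirror_1, mirror_2, mirror_3, spatula_1, spatula_2's own z axis and vertical below 0.12 rad and ((y of card in the frame of tray above 0 m and y of mirror_1_butt in the frame of tray above 0.03 m) or (y of card in the frame of tray below 0 m and y of mirror_1_butt in the frame of tray below -0.03 m)) and linear speed of each of mirror_1, mirror_2, mirror_3, spatula_1, spatula_2 below 0.03 m/s and (x of mirror_2 in the frame of tray between -0.1 and -0.076 m or x of mirror_2 in the frame of tray between -0.056 and -0.032 m or x of mirror_2 in the frame of tray between -0.012 and 0.012 m or x of mirror_2 in the frame of tray between 0.032 and 0.056 m or x of mirror_2 in the frame of tray between 0.076 and 0.1 m) and y of mirror_2 in the frame of tray between -0.03 and 0.03 m and ((y of card in the frame of tray above 0 m and y of mirror_2_butt in the frame of tray above 0.03 m) or (y of card in the frame of tray below 0 m and y of mirror_2_butt in the frame of tray below -0.03 m)) and (x of mirror_3 in the frame of tray between -0.1 and -0.076 m or x of mirror_3 in the frame of tray between -0.056 and -0.032 m or x of mirror_3 in the frame of tray between -0.012 and 0.012 m or x of mirror_3 in the frame of tray between 0.032 and 0.056 m or x of mirror_3 in the frame of tray between 0.076 and 0.1 m) and y of mirror_3 in the frame of tray between -0.03 and 0.03 m and ((y of card in the frame of tray above 0 m and y of mirror_3_butt in the frame of tray above 0.03 m) or (y of card in the frame of tray below 0 m and y of mirror_3_butt in the frame of tray below -0.03 m)) and (x of spatula_1 in the frame of tray between -0.1 and -0.076 m or x of spatula_1 in the frame of tray between -0.056 and -0.032 m or x of spatula_1 in the frame of tray between -0.012 and 0.012 m or x of spatula_1 in the frame of tray between 0.032 and 0.056 m or x of spatula_1 in the frame of tray between 0.076 and 0.1 m) and y of spatula_1 in the frame of tray between -0.03 and 0.03 m and ((y of card in the frame of tray above 0 m and y of spatula_1_butt in the frame of tray above 0.03 m) or (y of card in the frame of tray below 0 m and y of spatula_1_butt in the frame of tray below -0.03 m)) and (x of spatula_2 in the frame of tray between -0.1 and -0.076 m or x of spatula_2 in the frame of tray between -0.056 and -0.032 m or x of spatula_2 in the frame of tray between -0.012 and 0.012 m or x of spatula_2 in the frame of tray between 0.032 and 0.056 m or x of spatula_2 in the frame of tray between 0.076 and 0.1 m) and y of spatula_2 in the frame of tray between -0.03 and 0.03 m and ((y of card in the frame of tray above 0 m and y of spatula_2_butt in the frame of tray above 0.03 m) or (y of card in the frame of tray below 0 m and y of spatula_2_butt in the frame of tray below -0.03 m)) and horizontal distance between each of mirror_2, mirror_3, spatula_1, spatula_2 and mirror_1 above 0.028 m and horizontal distance between each of mirror_3, spatula_1, spatula_2 and mirror_2 above 0.028 m and horizontal distance between each of spatula_1, spatula_2 and mirror_3 above 0.028 m and horizontal distance between spatula_2 and spatula_1 above 0.028 m and ((x of card in the frame of model_mid between 0.1 and 0.45 m and y of card in the frame of model_mid between -0.045 and 0.045 m) or (x of card in the frame of model_mid above 0.45 m and y of card in the frame of model_mid between -0.12 and 0.12 m)) and ((y of card in the frame of tray above 0 m and value of joint bar_b above 0.038 m and value of joint bar_a below 0.007 m) or (y of card in the frame of tray below 0 m and value of joint bar_a above 0.038 m and value of joint bar_b below 0.007 m)) and velocity of joint model between -0.05 and 0.05 rad/s); the robot touches nothing.
It fails at once if the mug is moved more than 30 mm (distance of mug from where it was at the start of the episode above 0.03 m).
It fails at once if the pair of pliers is moved more than 30 mm (distance of pliers from where it was at the start of the episode above 0.03 m).
It fails at once if the small case is moved more than 30 mm (distance of case from where it was at the start of the episode above 0.03 m).
Of mirror_1, mirror_2, mirror_3, spatula_1, spatula_2 only 3 to 5 are there at a start; the rules pass over those that are not, and their reading is None.
At some moment in a run one of mirror_1, mirror_2, mirror_3, spatula_1, spatula_2 may be knocked a few centimetres aside while the robot is not near it.
Once in a run the grip may slacken for a moment while it holds something.
It also fails if it takes over 210 s, if anything falls off the work surface, if the arm or the gripper's body presses on something with over 40 N, if the wrist force passes 120 N, or if a joint passes its speed limit or range.

## Working session

There is one attempt and no reset: what is moved stays moved. The work goes in short steps, Python scripts to look and compute and a shell command to move; the robot and the scene stay as the last step left them, time stands still between calls to the robot, and variables do not carry over. Pictures are saved under pics/ and viewed, at most 14 in all, crops included, and the job is handed in when it is done.

```bash
ls; mkdir -p pics
cat > h.py <<'E'
import numpy as np, cv2
from scipy.spatial.transform import Rotation as R
from station import status, viewer, ctrl
def cam(n):
    d=viewer.get_image(n); f=d['img'].shape[0]/2/np.tan(np.radians(d['fovy'])/2)
    d['K']=np.array([[f,0,d['cx']],[0,f,d['cy']],[0,0,1]]); d['Rm']=R.from_rotvec(d['rvec']).as_matrix(); d['t']=np.array(d['tvec']); return d
def ray(d,px,z):
    px=np.atleast_2d(np.array(px,float)); v=np.c_[px,np.ones(len(px))]@np.linalg.inv(d['K']).T@d['Rm']
    c=-d['Rm'].T@d['t']; return c+v*((z-c[2])/v[:,2])[:,None]
def proj(d,P):
    p=(np.atleast_2d(P)@d['Rm'].T+d['t'])@d['K'].T; return p[:,:2]/p[:,2:]
def save(d,name,crop=None,s=1):
    im=d['img'][...,::-1]
    if crop: im=im[crop[1]:crop[3],crop[0]:crop[2]]
    cv2.imwrite('pics/'+name,cv2.resize(im,None,fx=s,fy=s,interpolation=cv2.INTER_CUBIC))
def st():
    o=status.get_obs(); r=R.from_rotvec(o['tool_rot']).as_matrix()
    print('t',round(o['t'],2),'pos',np.round(o['tool_pos'],4),'x',np.round(r[:,0],3),'z',np.round(r[:,2],3),'op',round(o['opening'],4),'grip',round(o['grip_force'],1),'F',np.round(o['contact_force'],1))
def go(x,y,z,yaw=None):
    """shares from the measured pose to TCP x,y,z; yaw = world angle of the tool y line (mod pi)"""
    o=status.get_obs(); r=R.from_rotvec(o['tool_rot']).as_matrix()
    d=r.T@(np.array([x,y,z])-o['tool_pos'])/.03
    a=0
    if yaw is not None:
        c=np.arctan2(r[1,1],r[0,1]); a=-((yaw-c+np.pi/2)%np.pi-np.pi/2)
    tilt=r.T@np.cross(r[:,2],[0,0,-1])
    print('shift shares (from current tool axes, do shift first or turn-free)',np.round(d,2),'turn z shares',round(np.degrees(a)/5,2),'q6',round(o['q'][5],2),'tilt fix shares',np.round(np.degrees(tilt)/5,2))
E
python3 - <<'E'
from h import *
st()
for n in('scene','side'):
    d=cam(n); save(d,n+'0.png'); print(n,-d['Rm'].T@d['t'],d['fovy'])
E
```

```text
pics
t 0.0 pos [6.244e-01 1.000e-04 2.301e-01] x [-0.  1.  0.] z [-0.002  0.    -1.   ] op 0.0854 grip 0.0 F [-0.7 -0.  -0.3]
scene [ 1.26979491 -0.74116668  0.92374826] 57.87559978854906
side [0.01247886 0.75686709 1.03630798] 53.22114223181892
```

View pics/scene0.png

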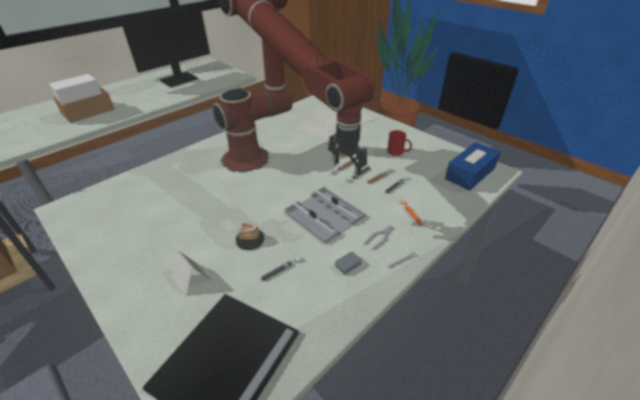

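View pics/side0.png

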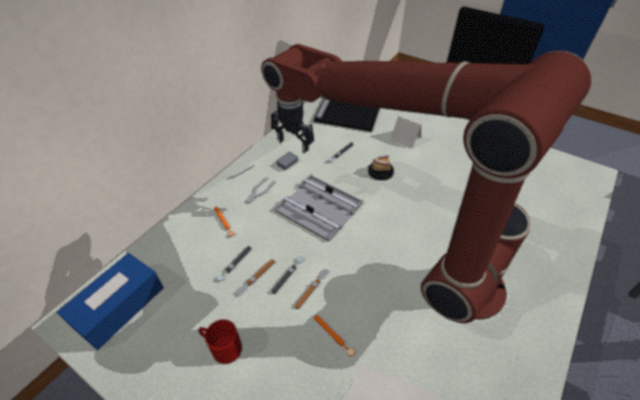

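The card stands on the right (-y): scene (188,272), side (407,130). The mug is on the left. Candidates in the side view are dark mirrors at (235,264), (288,273) and (341,152), and brown spatulas at (255,277) and (310,288). The orange look-alikes at (223,221) and (335,335) and the thin grey tool at (240,171) stay alone. Next is a close crop to check this.

Run:
```python
from h import *
d=cam('side'); save(d,'side1.png',(195,105,395,355),2.4) 
d2=cam('scene'); save(d2,'scene1.png',(160,130,460,310),2.6)
hs=cv2.cvtColor(d['img'],cv2.COLOR_RGB2HSV)
# blobs that differ from bench: print contours
for n,D in(('side',d),('scene',d2)):
    im=D['img'].astype(int); hsv=cv2.cvtColor(D['img'],cv2.COLOR_RGB2HSV)
    for name,m in(('dark',(hsv[...,2]<95)),('brown',(hsv[...,1]>70)&((hsv[...,0]<18)|(hsv[...,0]>170))&(hsv[...,2]>60))):
        c,_=cv2.findContours(m.astype('uint8'),cv2.RETR_EXTERNAL,cv2.CHAIN_APPROX_NONE)
        for k in c:
            a=cv2.contourArea(k)
            if 15<a<500:
                r=cv2.minAreaRect(k); w=ray(D,[r[0]],.01)[0]
                if .2<w[0]<1.1 and abs(w[1])<.6: 
                    b=cv2.boxPoints(r); b=b if np.linalg.norm(b[0]-b[1])>np.linalg.norm(b[1]-b[2]) else np.roll(b,-1,0)
                    e=ray(D,[(b[0]+b[3])/2,(b[1]+b[2])/2],.01)
                    print(n,name,a,np.round(r[0]),np.round(w[:2],3),'ends',np.round(e[:,:2],3).tolist(),'len',round(np.linalg.norm(e[0]-e[1]),3))
```

```text
side dark 196.5 [221. 356.] [0.455 0.562] ends [[0.485, 0.578], [0.426, 0.547]] len 0.066
side dark 90.0 [281. 282.] [0.461 0.301] ends [[0.46, 0.342], [0.461, 0.258]] len 0.084
side dark 74.0 [241. 256.] [0.622 0.295] ends [[0.621, 0.333], [0.623, 0.256]] len 0.077
side dark 38.5 [309. 209.] [0.556 0.016] ends [[0.572, 0.016], [0.541, 0.016]] len 0.032
side dark 50.0 [329. 189.] [ 0.55  -0.101] ends [[0.57, -0.102], [0.531, -0.101]] len 0.039
side dark 255.0 [380. 172.] [ 0.441 -0.284] ends [[0.484, -0.264], [0.398, -0.303]] len 0.094
side dark 36.5 [287. 164.] [ 0.761 -0.126] ends [[0.786, -0.098], [0.735, -0.154]] len 0.075
side dark 25.0 [346. 148.] [ 0.623 -0.336] ends [[0.627, -0.302], [0.618, -0.371]] len 0.069
side brown 286.5 [334. 335.] [0.243 0.352] ends [[0.318, 0.335], [0.174, 0.367]] len 0.147
side brown 107.5 [305. 296.] [0.375 0.3  ] ends [[0.375, 0.341], [0.374, 0.257]] len 0.085
side brown 89.0 [264. 268.] [0.533 0.292] ends [[0.536, 0.33], [0.529, 0.252]] len 0.078
side brown 131.0 [224. 221.] [0.764 0.222] ends [[0.834, 0.191], [0.699, 0.251]] len 0.148
side brown
[... 578 characters left out ...]
0.] [0.517 0.063] ends [[0.504, 0.076], [0.53, 0.049]] len 0.037
scene dark 24.0 [393. 187.] [0.629 0.292] ends [[0.63, 0.251], [0.628, 0.334]] len 0.084
scene dark 71.0 [391. 144.] [0.419 0.562] ends [[0.462, 0.492], [0.374, 0.637]] len 0.17
scene brown 32.5 [249. 234.] [ 0.432 -0.291] ends [[0.417, -0.32], [0.447, -0.261]] len 0.066
scene brown 111.0 [411. 212.] [0.774 0.215] ends [[0.704, 0.245], [0.839, 0.187]] len 0.147
scene brown 22.5 [375. 178.] [0.538 0.289] ends [[0.535, 0.25], [0.541, 0.329]] len 0.079
scene brown 16.0 [341. 153.] [0.302 0.333] ends [[0.285, 0.333], [0.32, 0.333]] len 0.035
scene brown 329.0 [396. 143.] [0.43  0.589] ends [[0.359, 0.686], [0.495, 0.501]] len 0.229
```

View pics/side1.png

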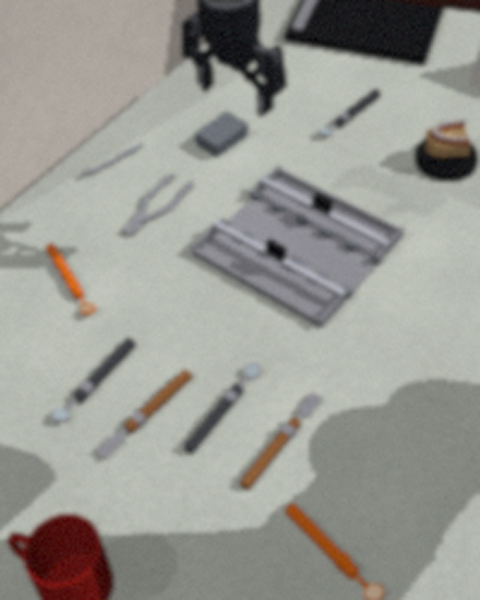

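View pics/scene1.png

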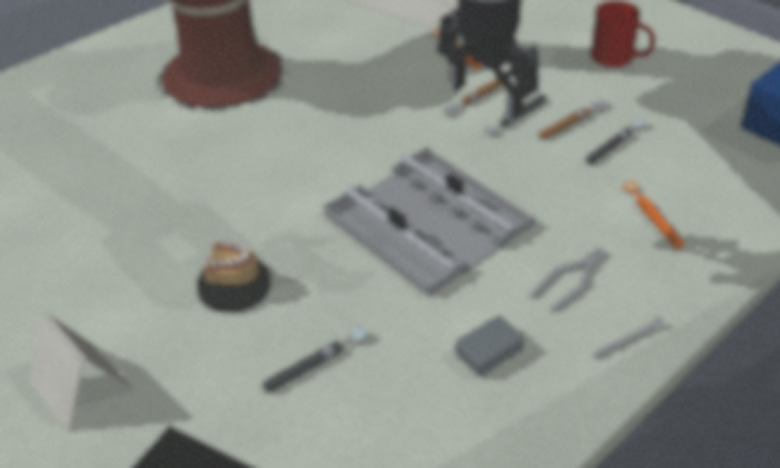

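Side crop: mirror A (90,385), spatula B (150,410) and mirror E (350,115) have their working ends towards +y, which is right. Mirror C (220,410) and spatula D (280,440) point towards -y and need a half turn. The wrist camera should measure them better, so I'll use it now.

Run:
```python
from h import *
d=cam('wrist'); save(d,'w0.png'); print(-d['Rm'].T@d['t'],d['Rm'][2],d['fovy'])
print(np.round(ray(d,[[0,0],[639,0],[0,399],[639,399]],0),3))
```

```text
[0.62485711 0.0708963  0.37359498] [-0.00308153 -0.27602745 -0.96114481] 68.94955460083418
[[ 0.269  0.19   0.   ]
 [ 0.985  0.189  0.   ]
 [ 0.094 -0.395  0.   ]
 [ 1.162 -0.391  0.   ]]
```

View pics/w0.png

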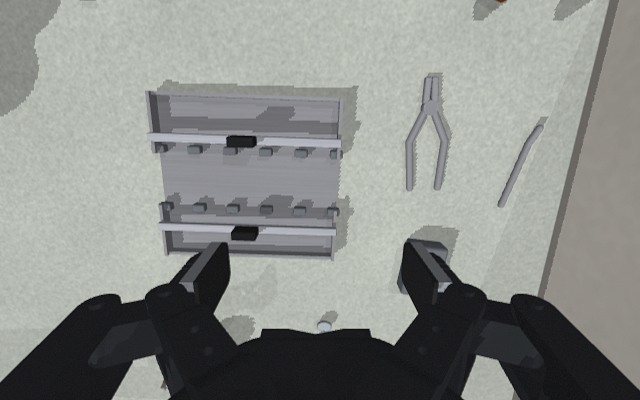

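The wrist view shows the tray with corners at about (148,93), (341,97), (335,259) and (165,254). The tab tops are near (241,140) and (245,232), and both bars look slid in. Pliers (425,130), case (425,265) and the grey tool (520,165) lie beyond.

Run:
```python
from h import *
d=cam('wrist')
c=ray(d,[[147,92],[342,97]],.02); c2=ray(d,[[335,259],[166,254]],.02)
c=np.r_[c,c2][:,:2]; print(np.round(c,4)); 
print('sides',[round(np.linalg.norm(c[i]-c[(i+1)%4]),4) for i in range(4)],'centre',c.mean(0).round(4))
v=(c[0]-c[3])+(c[1]-c[2]); print('y-axis yaw',np.arctan2(v[1],v[0])-np.pi/2); u=c[1]-c[0]+c[2]-c[3]; print('x yaw',np.arctan2(u[1],u[0]))
m=(d['img'].max(2)<45).astype('uint8'); n,l,s,ce=cv2.connectedComponentsWithStats(m)
for i in range(1,n):
    if 60<s[i,4]<900: print(s[i],ce[i].round(1),ray(d,[ce[i]],.045)[0].round(4), ray(d,[[s[i,0],s[i,1]],[s[i,0]+s[i,2],s[i,1]]],.05).round(4)[:,:2].tolist())
# bar lines: bright
```

```text
[[ 0.4303  0.0912]
 [ 0.6546  0.0857]
 [ 0.6503 -0.122 ]
 [ 0.4229 -0.1148]]
sides [np.float64(0.2244), np.float64(0.2077), np.float64(0.2276), np.float64(0.2062)] centre [ 0.5395 -0.015 ]
y-axis yaw -0.028175421785975763
x yaw -0.028215537067889852
[227 136  29  11 312] [240.9 141. ] [0.5409 0.038  0.045 ] [[0.5272, 0.0439], [0.559, 0.0439]]
[231 226  27  15 338] [244.1 232.8] [ 0.5369 -0.073   0.045 ] [[0.5231, -0.0619], [0.5554, -0.0619]]
```

Tray centre is (0.5395, -0.015), yaw -0.028, and the sides match 228 x 210 mm. Both bars are fully in. I'll push them out with shut fingers from the inside, starting with bar_b.

```bash
python3 -m jog '[[0,0,0,-0.25,-1,1,-1],[0,0,0,-0.25,-1,1,-1],[0,0,0,0,-0.8,1,-1],[0,0,0,0,0,1,-1],[0,0,0,0,0,1,-1]]' 30; python3 -m jog '[[0,0,0,0,0,1,-1],[0,0,0,0,0,0.47,-1],[0,0,0,0,0,0,-1]]';  python3 - <<'E'
from h import *
st(); go(.5395,-.015,.036)
E
```

```text
t: 0.92
tool_pos: [0.5407, -0.015, 0.0806]
tool_rot: [2.221, 2.221, 0.001]
contact_force: [0.1, 0.3, -0.1]
opening: -0.0001
grip_force: 0.0
t: 1.3
tool_pos: [0.5403, -0.0149, 0.0363]
tool_rot: [-2.22, -2.22, 0.002]
contact_force: [0.1, -0.0, 0.3]
opening: -0.0004
grip_force: 0.0
t 1.3 pos [ 0.5403 -0.0149  0.0363] x [0. 1. 0.] z [-0.002  0.    -1.   ] op -0.0004 grip 0.0 F [ 0.1 -0.   0.3]
shift shares (from current tool axes, do shift first or turn-free) [-0.   -0.03  0.01] turn z shares 0.0 q6 -0.17 tilt fix shares [-0.02 -0.    0.  ]
```

```bash
python3 -m jog '[[0,0,0,0.9,0,0,-1],[0,0,0,0.8,0,0,-1],[0,0,0,0.6,0,0,-1],[0,0,0,0.4,0,0,-1],[0,0,0,0,0,0,-1]]'; python3 -m jog '[[0,0,0,-1,0,0,-1],[0,0,0,-1,0,0,-1],[0,0,0,-1,0,0,-1],[0,0,0,-0.9,0,0,-1],[0,0,0,-0.6,0,0,-1]]'; python3 -m jog '[[0,0,0,-0.6,0,0,-1],[0,0,0,-0.3,0,0,-1],[0,0,0,0,0,0,-1],[0,0,0,0.5,0,-1,-1],[0,0,0,0,0,-1,-1]]'
```

```text
t: 1.92
tool_pos: [0.5423, 0.0644, 0.0388]
tool_rot: [2.216, 2.219, -0.003]
contact_force: [1.2, -8.3, 2.8]
opening: -0.0003
grip_force: 3.9
t: 2.55
tool_pos: [0.5409, -0.0696, 0.0375]
tool_rot: [-2.222, -2.219, -0.001]
contact_force: [-0.6, 2.0, 0.4]
opening: -0.0002
grip_force: 0.8
t: 3.18
tool_pos: [0.5406, -0.0798, 0.0973]
tool_rot: [-2.219, -2.222, 0.001]
contact_force: [1.1, 0.5, -0.7]
opening: 0.0001
grip_force: 0.0
```

```bash
python3 -m jog '[[0,0,0,-1,0,-1,1],[0,0,0,-1,0,-1,1],[0,0,0,-1,0,-1,1],[0,0,0,-1,0,-1,1],[0,0,0,-1,0,-1,1]]'; python3 -m jog '[[0,0,0,-1,0,0,1],[0,0,0,-1,0,0,1],[0,0,0,-1,0,0,1],[0,0,0,-1,0,0,1],[0,0,0,-1,0,0,1]]'
python3 - <<'E'
from h import *
st(); d=cam('wrist'); save(d,'w1.png'); np.save('w1.npy',np.array([d],dtype=object),allow_pickle=True)
E
```

```text
t: 3.8
tool_pos: [0.5411, -0.2314, 0.2482]
tool_rot: [2.22, 2.222, 0.0]
contact_force: [0.4, -0.7, 0.0]
opening: 0.0853
grip_force: 0.0
t: 4.42
tool_pos: [0.5413, -0.3815, 0.2471]
tool_rot: [2.22, 2.222, -0.0]
contact_force: [0.4, -0.1, 0.3]
opening: 0.0849
grip_force: 0.0
t 4.42 pos [ 0.5413 -0.3815  0.2471] x [-0.001  1.    -0.   ] z [ 0. -0. -1.] op 0.0849 grip 0.0 F [ 0.4 -0.1  0.3]
```

View pics/w1.png

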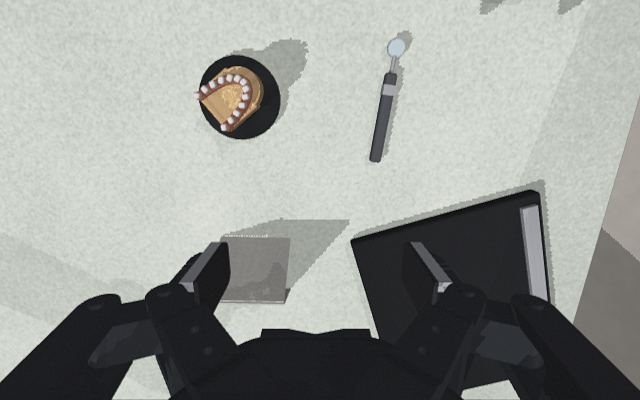

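Mirror E is at (383,115), disc at the top (396,47). The model's base is centred at (240,97) and its U opens towards lower left, so its front faces upper right. The card spans (220..290, 236..302).

Run:
```python
from h import *
d=np.load('w1.npy',allow_pickle=True)[0]; im=d['img']
print('card base near edge',ray(d,[[220,236],[290,238]],0).round(3)[:,:2].tolist(),'ridge',ray(d,[[220,302],[287,302]],.093).round(3)[:,:2].tolist())
hsv=cv2.cvtColor(im,cv2.COLOR_RGB2HSV)
m=(im.max(2)<60).astype('uint8'); m[200:]=0
tan=((hsv[...,1]>90)&((hsv[...,0]<25)|(hsv[...,0]>170))&(hsv[...,2]>70)).astype('uint8'); tan[200:]=0
c=max(cv2.findContours(m|tan,0,1)[0],key=cv2.contourArea); 
c=[k for k in cv2.findContours(m|tan,0,1)[0] if cv2.contourArea(k)>500 and k[:,0,0].max()<300]
for k in c:
    (u,r)=cv2.minEnclosingCircle(k); print('base',u,r,ray(d,[u,(u[0]+r,u[1])],.02).round(4).tolist())
# teeth: open ends & front
print('teeth ends',ray(d,[[198,96],[224,128]],.062).round(4)[:,:2].tolist())
w=((hsv[...,1]<70)&(hsv[...,2]>150)).astype('uint8'); 
x0,y0=185,60
ys,xs=np.nonzero(w[60:140,190:262]); 
circ=np.hypot(xs+190-240,ys+60-97)<38
P=ray(d,np.c_[xs+190,ys+60][circ],.064)[:,:2]; print('teeth n',len(P),'mean',P.mean(0).round(4))
ev,V=np.linalg.eigh(np.cov(P.T)); print(ev,V)
# mirror E handle
h=(im.max(2)<90).astype('uint8'); h[180:]=0; h[:,:340]=0;h[:60]=0
k=max(cv2.findContours(h,0,1)[0],key=cv2.contourArea); r=cv2.minAreaRect(k); b=cv2.boxPoints(r); print(r)
b=b if np.linalg.norm(b[0]-b[1])>np.linalg.norm(b[1]-b[2]) else np.roll(b,-1,0)
e=ray(d,[(b[0]+b[3])/2,(b[1]+b[2])/2],.012); print('E ends',e.round(4).tolist(),np.linalg.norm(e[0]-e[1]))
print('disc',ray(d,[[396,47]],.01))
save(d,'model.png',(180,40,300,155),5)
```

```text
card base near edge [[0.402, -0.486], [0.504, -0.489]] ridge [[0.428, -0.53], [0.507, -0.53]]
base (239.5, 96.5) 42.57356643676758 [[0.4491, -0.2947, 0.02], [0.5005, -0.2946, 0.02]]
teeth ends [[0.4152, -0.296], [0.4402, -0.3294]]
teeth n 458 mean [ 0.4512 -0.2944]
[0.00016627 0.00027544] [[-0.99695956  0.07792075]
 [ 0.07792075  0.99695956]]
((380.4051818847656, 128.112060546875), (11.908638000488281, 67.3730239868164), 10.491477012634277)
E ends [[0.6177, -0.3746, 0.012], [0.6282, -0.2925, 0.012]] 0.08279244094110731
disc [[ 0.63618062 -0.23845675  0.01      ]]
```

View pics/model.png

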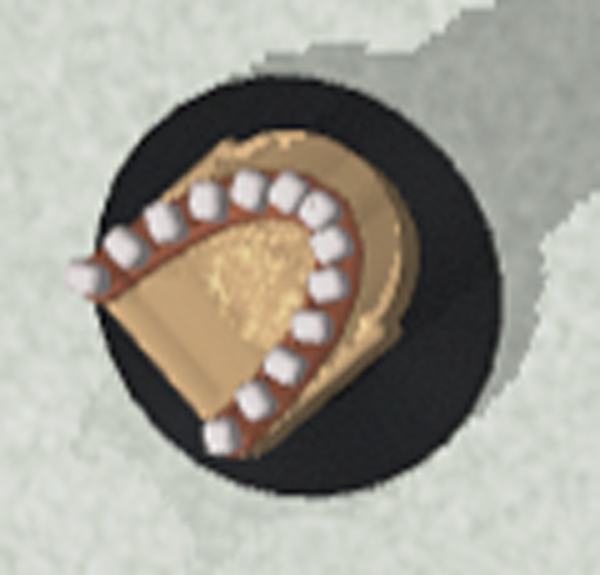

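Front faces about +38.5° in the world. Swivel is at (0.451, -0.295). Card centre is (0.453, -0.530), with ridge to base 43 mm as it should be. The needed turn is about -128°, so I'll grip with tool y at -51.5°.

```bash
python3 -m jog '[[0,0,0,1,-1,0,1],[0,0,0,1,-1,0,1],[0,0,0,0.88,-1,0,1],[0,0,1,0,0,0.5,1],[0,0,1,0,0,0.5,1]]' 40; python3 -m jog '[[0,0,1,0,0,0.5,1],[0,0,1,0,0,0.5,1],[0,0,1,0,0,0.5,1],[0,0,1,0,0,0.5,1],[0,0,1,0,0,0.5,1]]'; python3 -m jog '[[0,0,1,0,0,0,1],[0,0,1,0,0,0,1],[0,0,1,0,0,0,1],[0,0,0.3,0,0,0,1]]'
python3 - <<'E'
from h import *
st(); go(.451,-.295,.034,np.radians(-51.5))
E
```

```text
t: 5.1
tool_pos: [0.4511, -0.2939, 0.2173]
tool_rot: [2.407, 2.016, 0.0]
contact_force: [-0.4, -0.3, -1.3]
opening: 0.0854
grip_force: 0.0
t: 5.72
tool_pos: [0.4513, -0.2941, 0.1417]
tool_rot: [2.788, 1.448, 0.0]
contact_force: [-0.4, 0.3, 0.5]
opening: 0.0856
grip_force: 0.0
t: 6.22
tool_pos: [0.4512, -0.2942, 0.1422]
tool_rot: [2.966, 1.036, 0.0]
contact_force: [-0.3, -0.2, 0.8]
opening: 0.0854
grip_force: 0.0
t 6.22 pos [ 0.4512 -0.2942  0.1422] x [ 0.782  0.623 -0.   ] z [ 0. -0. -1.] op 0.0854 grip 0.0 F [-0.3 -0.2  0.8]
shift shares (from current tool axes, do shift first or turn-free) [-0.02  0.02  3.61] turn z shares 0.0 q6 0.18 tilt fix shares [0. 0. 0.]
```

```bash
python3 -m jog '[[0,0,0,0,0,1,1],[0,0,0,0,0,1,1],[0,0,0,0,0,1,1],[0,0,0,0,0,0.5,1],[0,0,0,0,0,0,-1]]' 30; python3 -m jog '[[0,0,0,0,0,0,-1],[0,0,0,0,0,0,-1],[0,0,0,0,0,0,-1]]'
```

```text
t: 6.85
tool_pos: [0.4504, -0.2939, 0.0362]
tool_rot: [-2.964, -1.036, 0.002]
contact_force: [-0.2, 0.6, 0.7]
opening: 0.0702
grip_force: 0.0
t: 7.22
tool_pos: [0.4511, -0.2942, 0.0389]
tool_rot: [-2.965, -1.035, 0.0]
contact_force: [-3.2, 4.2, 3.6]
opening: 0.0513
grip_force: 33.4
```

```bash
python3 -m jog '[[0,0,1,0,0,0,-1],[0,0,1,0,0,0,-1],[0,0,1,0,0,0,-1],[0,0,1,0,0,0,-1],[0,0,1,0,0,0,-1]]'|grep -E 'force|rot|open';python3 -m jog '[[0,0,1,0,0,0,-1],[0,0,1,0,0,0,-1],[0,0,1,0,0,0,-1],[0,0,1,0,0,0,-1],[0,0,1,0,0,0,-1]]'|grep -E 'force|rot|open'; python3 -m jog '[[0,0,1,0,0,0,-1],[0,0,1,0,0,0,-1],[0,0,1,0,0,0,-1],[0,0,1,0,0,0,-1],[0,0,1,0,0,0,-1]]'|grep -E 'force|rot|open';python3 -m jog '[[0,0,1,0,0,0,-1],[0,0,1,0,0,0,-1],[0,0,1,0,0,0,-1],[0,0,1,0,0,0,-1],[0,0,1,0,0,0,-1]]'|grep -E 'force|rot|open'; python3 -m jog '[[0,0,1,0,0,0,-1],[0,0,1,0,0,0,-1],[0,0,1,0,0,0,-1],[0,0,1,0,0,0,-1],[0,0,1,0,0,0,-1]]'|grep -E 'force|rot|open'; python3 -m jog '[[0,0,0.5,0,0,0,-1],[0,0,0,0,0,0,-1]]'
python3 - <<'E'
from h import *
st()
E
```

```text
tool_rot: [3.116, 0.365, 0.004]
contact_force: [1.1, -4.1, -3.5]
opening: 0.0512
grip_force: 32.6
tool_rot: [3.117, -0.317, 0.007]
contact_force: [1.5, -12.5, -8.0]
opening: 0.0512
grip_force: 32.6
tool_rot: [2.971, -0.983, 0.01]
contact_force: [-3.6, -19.2, -10.8]
opening: 0.0509
grip_force: 33.0
tool_rot: [2.686, -1.6, 0.011]
contact_force: [-10.8, -24.0, -8.7]
opening: 0.051
grip_force: 33.1
tool_rot: [2.275, -2.141, 0.01]
contact_force: [-20.5, -26.7, -4.0]
opening: 0.0508
grip_force: 33.6
t: 10.6
tool_pos: [0.4471, -0.303, 0.039]
tool_rot: [2.23, -2.188, 0.01]
contact_force: [-20.0, -25.8, -3.5]
opening: 0.0511
grip_force: 33.6
t 10.6 pos [ 0.4471 -0.303   0.039 ] x [ 0.019 -1.     0.017] z [-0.008 -0.017 -1.   ] op 0.0511 grip 33.6 F [-20.  -25.8  -3.5]
```

Model turned; the tool x axis, and so the front teeth, points at about -89°. Releasing, rising and unwinding the wrist.

```bash
python3 -m jog '[[0,0,0,0,0,0,1],[0,0,0,0,0,0,1],[0,0,0,0,0,0,1],[0,0,0,0,0,-1,1],[0,0,0,0,0,-1,1]]'|tail -3;python3 -m jog '[[0,0,-1,0,0,-1,1],[0,0,-1,0,0,-1,1],[0,0,-1,0,0,-1,1],[0,0,-1,0,0,-1,1],[0,0,-1,0,0,-1,1]]'|tail -3; for i in 1 ; do python3 -m jog '[[0,0,-1,0,0,0,1],[0,0,-1,0,0,0,1],[0,0,-1,0,0,0,1],[0,0,-1,0,0,0,1],[0,0,-1,0,0,0,1]]'|tail -1;  python3 -m jog '[[0,0,-1,0,0,0,1],[0,0,-1,0,0,0,1],[0,0,-1,0,0,0,1],[0,0,-1,0,0,0,1],[0,0,-1,0,0,0,1]]'|tail -1; python3 -m jog '[[0,0,-1,0,0,0,1],[0,0,-1,0,0,0,1],[0,0,-1,0,0,0,1],[0,0,-1,0,0,0,1],[0,0,-1,0,0,0,1]]'|tail -1;  python3 -m jog '[[0,0,-1,0,0,0,1],[0,0,-1,0,0,0,1],[0,0,-1,0,0,0,1],[0,0,-1,0,0,0,1],[0,0,-1,0,0,0,1]]'|tail -1; python3 -m jog '[[0,0,-1,0,0,0,1],[0,0,-1,0,0,0,1],[0,0,-1,0,0,0,1],[0,0,-1,0,0,0,1],[0,0,-1,0,0,0,1]]'|tail -1; python3 -m jog '[[0,0,-1,0,0,0,1],[0,0,-1,0,0,0,1],[0,0,-1,0,0,0,1],[0,0,-1,0,0,0,1]]'; done
python3 - <<'E'
from h import *
st(); go(.6257,-.3151,.12,np.radians(-7.7))
E
```

```text
contact_force: [0.6, -0.9, 0.2]
opening: 0.0852
grip_force: 0.0
contact_force: [-0.5, -0.0, 0.6]
opening: 0.0854
grip_force: 0.0
grip_force: 0.0
grip_force: 0.0
grip_force: 0.0
grip_force: 0.0
grip_force: 0.0
t: 15.48
tool_pos: [0.4514, -0.2941, 0.2474]
tool_rot: [2.384, 2.045, 0.0]
contact_force: [-0.4, 0.2, 0.7]
opening: 0.0853
grip_force: 0.0
t 15.47 pos [ 0.4514 -0.2941  0.2474] x [ 0.152  0.988 -0.   ] z [ 0. -0. -1.] op 0.0853 grip 0.0 F [-0.4  0.2  0.7]
shift shares (from current tool axes, do shift first or turn-free) [0.19 5.85 4.25] turn z shares -0.21 q6 -0.56 tilt fix shares [ 0.01  0.   -0.  ]
```

```bash
python3 -m jog '[[0,0,0,0.2,1,0.8,1],[0,0,-0.2,0,1,0.8,1],[0,0,0,0,1,0.8,1],[0,0,0,0,1,0.8,1],[0,0,0,0,1,0.8,1]]'|tail -1; python3 -m jog '[[0,0,0,0,0.85,0.25,1],[0,0,0,0,0,0,1]]' 40
python3 - <<'E'
from h import *
st(); go(.6257,-.3151,.004,np.radians(-7.7))
d=cam('wrist'); save(d,'w2.png'); im=d['img']
h=((im.max(2)<95)&(im.max(2)>40)).astype('uint8'); h[:,:200]=0;h[:,450:]=0
for k in cv2.findContours(h,0,1)[0]:
    if cv2.contourArea(k)>400:
        r=cv2.minAreaRect(k); b=cv2.boxPoints(r); b=b if np.linalg.norm(b[0]-b[1])>np.linalg.norm(b[1]-b[2]) else np.roll(b,-1,0)
        e=ray(d,[(b[0]+b[3])/2,(b[1]+b[2])/2],.013); v=e[0]-e[1]; print(r,e.round(4)[:,:2].tolist(),np.linalg.norm(v),np.degrees(np.arctan2(v[1],v[0])))
E
```

```text
grip_force: 0.0
t: 16.35
tool_pos: [0.6264, -0.3132, 0.1185]
tool_rot: [-2.368, -2.062, 0.001]
contact_force: [-0.2, 0.4, 0.1]
opening: 0.0855
grip_force: 0.0
t 16.35 pos [ 0.6264 -0.3132  0.1185] x [0.137 0.991 0.001] z [-0.001  0.001 -1.   ] op 0.0855 grip 0.0 F [-0.2  0.4  0.1]
shift shares (from current tool axes, do shift first or turn-free) [-0.07 -0.01  3.82] turn z shares -0.04 q6 -0.43 tilt fix shares [-0.02 -0.01 -0.  ]
((433.20733642578125, 269.510986328125), (64.84539031982422, 24.734182357788086), 70.40771484375) [[0.7179, -0.3701], [0.7368, -0.4391]] 0.071521816031796 105.25547331111919
((316.5, 214.0), (84.0, 15.0), 90.0) [[0.6293, -0.294], [0.6183, -0.3742]] 0.08087480884014699 82.1495992175276
```

View pics/w2.png

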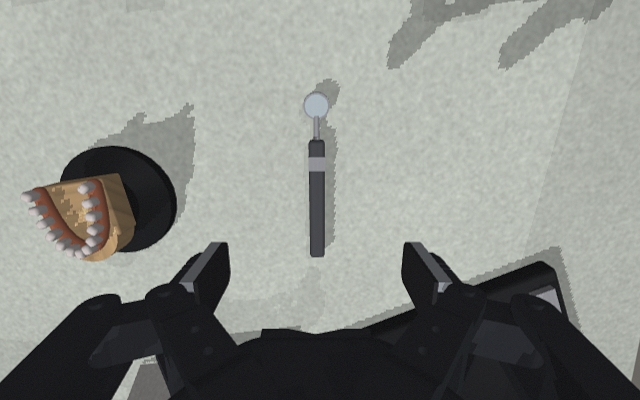

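The mirror (316,200) stands straight between the fingers, and the model now faces towards the card. Descend and grip.

```bash
python3 -m jog '[[0,0,0,-0.05,0,1,0.6],[0,0,0,0,0,1,0.2],[0,0,0,0,0,1,0.2],[0,0,0,0,0,0.82,0.2],[0,0,0,0,0,0,-1]]' 50; python3 -m jog '[[0,0,0,0,0,0,-1],[0,0,0,0,0,0,-1],[0,0,0,0,0,0,-1],[0,0,0,0,0,-1,-1],[0,0,0,0,0,-1,-1]]'
python3 - <<'E'
from h import *
st(); T=np.array([.5395,-.015]);c,s=np.cos(-.028),np.sin(-.028)
for x in(.088,.044,0,-.044,-.088): print(x,(T+np.array([[c,-s],[s,c]])@[x,-.013]).round(4))
go(.5395+.088-.0004,-.015-.013-.0025,.08,-.028)
E
```

```text
t: 17.02
tool_pos: [0.6235, -0.3146, 0.0029]
tool_rot: [-2.368, -2.058, 0.002]
contact_force: [-0.4, -0.2, -0.2]
opening: 0.0341
grip_force: 0.0
t: 17.65
tool_pos: [0.6251, -0.3154, 0.0656]
tool_rot: [-2.37, -2.061, 0.0]
contact_force: [0.3, -0.7, -0.1]
opening: 0.0122
grip_force: 50.4
t 17.65 pos [ 0.6251 -0.3154  0.0656] x [0.139 0.99  0.   ] z [-0.001  0.    -1.   ] op 0.0122 grip 50.4 F [ 0.3 -0.7 -0.1]
0.088 [ 0.6271 -0.0305]
0.044 [ 0.5831 -0.0292]
0 [ 0.5391 -0.028 ]
-0.044 [ 0.4952 -0.0268]
-0.088 [ 0.4512 -0.0255]
shift shares (from current tool axes, do shift first or turn-free) [ 9.41 -1.26 -0.48] turn z shares -1.28 q6 -0.43 tilt fix shares [-0.01 -0.   -0.  ]
```

```bash
python3 -m jog '[[0,0,-0.64,0,0,-0.3,-1],[0,0,-0.64,0,0,-0.3,-1]]'|tail -2
python3 - <<'E'
from h import *
st(); go(.6271,-.0305,.08,-.028)
E
```

```text
opening: 0.0119
grip_force: 50.4
t 17.9 pos [ 0.6257 -0.3158  0.0844] x [ 0.026  1.    -0.001] z [ 0.001 -0.001 -1.   ] op 0.0119 grip 50.4 F [ 0.1 -0.3 -1. ]
shift shares (from current tool axes, do shift first or turn-free) [ 9.51 -0.2   0.14] turn z shares 0.02 q6 -0.55 tilt fix shares [ 0.01  0.01 -0.  ]
```

```bash
python3 -m jog '[[0,0,0,1,0,0,-1],[0,0,0,1,0,0,-1],[0,0,0,1,0,0,-1],[0,0,0,1,0,0,-1],[0,0,0,1,-0.1,0,-1]]'|tail -2; python3 -m jog '[[0,0,0,1,-0.1,0,-1],[0,0,0,1,0,0,-1],[0,0,0,1,0,0,-1],[0,0,0,1,0,0,-1],[0,0,0,0.5,0,0,-1]]'|tail -2;python3 -m jog '[[0,0,0,0,0,0,-1]]'|tail -2
python3 - <<'E'
from h import *
st(); go(.6271,-.0305,.008,-.028)
d=cam('wrist'); save(d,'w3.png')
E
```

```text
opening: 0.0125
grip_force: 50.4
opening: 0.0123
grip_force: 50.4
opening: 0.0123
grip_force: 50.4
t 19.27 pos [ 0.6274 -0.0301  0.0833] x [ 0.026  1.    -0.   ] z [ 0. -0. -1.] op 0.0123 grip 50.4 F [ 0.3  0.1 -1.7]
shift shares (from current tool axes, do shift first or turn-free) [-0.01 -0.01  2.51] turn z shares 0.02 q6 -0.14 tilt fix shares [ 0.  0. -0.]
```

View pics/w3.png

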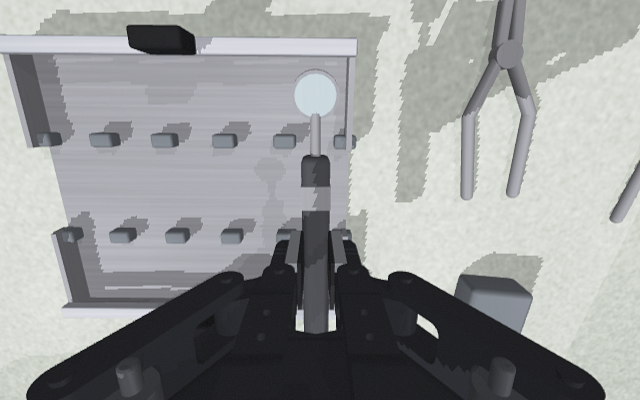

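The mirror is held over the fifth compartment, and bar_b is out at the top. The block rows at rows 140 and 235 refine the tray's position.

Run:
```python
from h import *
d=cam('wrist')
T=np.array([.5395,-.015]);c,s=np.cos(-.028),np.sin(-.028);M=np.array([[c,-s],[s,c]])
P=ray(d,[[105,137],[164,137],[224,137],[284,139],[122,233],[177,233],[232,234]],.0145)[:,:2]
print(((P-T)@M).round(4).tolist())
print('bar_b tab top',((ray(d,[[158,30]],.05)[0,:2]-T)@M))
```

```text
[[-0.0629, 0.039], [-0.0205, 0.039], [0.0225, 0.0391], [0.0655, 0.0377], [-0.0644, -0.0355], [-0.021, -0.0354], [0.0223, -0.0363]]
bar_b tab top [0.00265924 0.0993214 ]
```

```bash
python3 -m jog '[[0,0,0,0,0.04,1,-1],[0,0,0,0,0,0.9,-1],[0,0,0,0,0,0.5,-1],[0,0,0,0,0,0.12,-1],[0,0,0,0,0,0,-1]]'; python3 -m jog '[[0,0,0,0,0,0,-0.4],[0,0,0,0,0,0,-0.4],[0,0,0,0,0,-1,-0.4],[0,0,0,0,0,-1,-0.4],[0,0,0,0,0,-1,-0.4]]'
python3 - <<'E'
from h import *
st();go(.375,.3,.18,0)
E
```

```text
t: 20.0
tool_pos: [0.6289, -0.0316, 0.0089]
tool_rot: [2.253, 2.189, -0.001]
contact_force: [-3.3, -0.2, 5.0]
opening: 0.0122
grip_force: 53.5
t: 20.62
tool_pos: [0.6285, -0.0307, 0.0983]
tool_rot: [2.252, 2.19, -0.0]
contact_force: [-0.5, 0.1, 0.6]
opening: 0.0256
grip_force: 0.0
t 20.62 pos [ 0.6285 -0.0307  0.0983] x [ 0.028  1.    -0.   ] z [ 0. -0. -1.] op 0.0256 grip 0.0 F [-0.5  0.1  0.6]
shift shares (from current tool axes, do shift first or turn-free) [10.78 -8.76 -2.72] turn z shares -0.32 q6 -0.14 tilt fix shares [ 0.  0. -0.]
```

```bash
python3 -m jog '[[0,0,0,1,-0.8,-1,1],[0,0,0,1,-0.8,-1,1],[0,0,0,1,-0.8,-1,1],[0,0,0,1,-0.8,-1,1],[0,0,0,1,-0.8,-1,1]]'|tail -1; python3 -m jog '[[0,0,0,1,0,0,1],[0,0,0,1,0,0,1],[0,0,0,1,0,0,1],[0,0,0,1,0,0,1],[0,0,0,0.7,0,0,1]]'|tail -1;  cat >> h.py <<'E'
def handles(d,y1=400):
    """dark and brown handle bars seen by the wrist camera: butt-band ends on z=.012"""
    im=d['img']; hsv=cv2.cvtColor(im,cv2.COLOR_RGB2HSV)
    for n,m in(('dark',(im.max(2)<100)&(im.max(2)>35)&(hsv[...,1]<90)),('brown',(hsv[...,1]>90)&(hsv[...,0]<14))):
        m=m.astype('uint8'); m[y1:]=0
        for k in cv2.findContours(m,0,1)[0]:
            if cv2.contourArea(k)<250: continue
            r=cv2.minAreaRect(k); b=cv2.boxPoints(r); b=b if np.linalg.norm(b[0]-b[1])>np.linalg.norm(b[1]-b[2]) else np.roll(b,-1,0)
            e=ray(d,[(b[0]+b[3])/2,(b[1]+b[2])/2],.012)[:,:2]; e=e[np.argsort(e[:,1])]; v=e[1]-e[0]
            hue=np.median(hsv[m>0][:,0])
            mk=np.zeros_like(m);cv2.drawContours(mk,[k],-1,1,-1)
            print(n,np.round(r[0]),'lowY end',e[0].round(4),'highY end',e[1].round(4),'len',np.linalg.norm(v).round(3),'deg',np.degrees(np.arctan2(v[1],v[0])).round(1),'rgb',np.median(im[mk>0],0))
E
python3 - <<'E'
from h import *
st(); d=cam('wrist'); save(d,'w4.png'); handles(d,300)
E
```

```text
grip_force: 0.0
grip_force: 0.0
t 21.88 pos [0.5167 0.2647 0.2475] x [ 0.027  1.    -0.   ] z [ 0. -0. -1.] op 0.085 grip 0.0 F [-0.7  0.3 -0.3]
dark [333. 286.] lowY end [0.6473 0.0796] highY end [0.4258 0.0876] len 0.222 deg 177.9 rgb [81. 82. 86.]
dark [431. 266.] lowY end [0.7048 0.0643] highY end [0.6567 0.161 ] len 0.108 deg 116.5 rgb [76. 78. 81.]
dark [199. 260.] lowY end [0.3092 0.093 ] highY end [0.376  0.1683] len 0.101 deg 48.4 rgb [77. 78. 81.]
dark [272. 143.] lowY end [0.4618 0.2499] highY end [0.461  0.3415] len 0.092 deg 90.5 rgb [70. 71. 76.]
dark [397. 127.] lowY end [0.622  0.2554] highY end [0.6206 0.3647] len 0.109 deg 90.8 rgb [70. 71. 76.]
brown [ 20. 290.] lowY end [0.0991 0.0895] highY end [0.0392 0.0911] len 0.06 deg 178.5 rgb [75. 44. 40.]
brown [506. 195.] lowY end [0.834  0.1921] highY end [0.7133 0.2449] len 0.132 deg 156.4 rgb [204. 110.  53.]
brown [328. 142.] lowY end [0.5284 0.2537] highY end [0.5366 0.3347] len 0.081 deg 84.3 rgb [135.  96.  66.]
brown [205. 141.] lowY end [0.375 0.259] highY end [0.3763 0.3417] len 0.083 deg 89.1 rgb [132.  94.  64.]
brown [ 95. 104.] lowY end [0.319  0.3296] highY end [0.1711 0.3704] len 0.153 deg 164.6 rgb [167. 103.  51.]
```

View pics/w4.png

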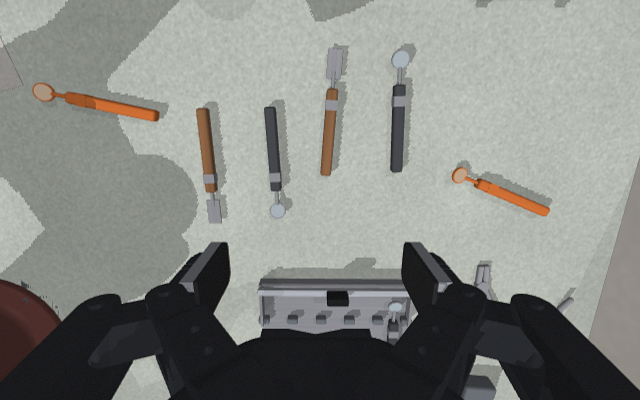

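A, mirror, origin about (0.621,0.315). B, spatula (0.534,0.313). C, mirror reversed (0.4615,0.2815). D, spatula reversed (0.3755,0.2817). All lie nearly along y, and the orange ones stay out. Fetching A.

```bash
python3 -m jog '[[0,0,0,0.8,1,1,1],[0,0,0,0.98,1,1,1],[0,0,0,0,1,1,1],[0,0,0,0,0.44,1,0.6],[0,0,0,0,0,1,0.3]]' 50|tail -1; python3 -m jog '[[0,0,0,0,0,1,0.2],[0,0,0,0,0,1,0.2],[0,0,0,0,0,0.7,0.2],[0,0,0,0,0,0.43,0.2],[0,0,0,0,0,0,0.2]]'; python3 -m jog '[[0,0,0,0,0,0,-1],[0,0,0,0,0,0,-1],[0,0,0,0,0,0,-1],[0,0,0,0,0,-1,-1],[0,0,0,0,0,-1,-1]]'
python3 - <<'E'
from h import *
go(.5841,-.0287,.085,-.028)
E
```

```text
grip_force: 0.0
t: 23.18
tool_pos: [0.6209, 0.3138, 0.0027]
tool_rot: [-2.252, -2.19, 0.002]
contact_force: [0.3, 0.7, 0.4]
opening: 0.0512
grip_force: 0.0
t: 23.8
tool_pos: [0.6208, 0.314, 0.0638]
tool_rot: [-2.252, -2.19, 0.002]
contact_force: [0.7, -0.7, 0.4]
opening: 0.0121
grip_force: 50.6
shift shares (from current tool axes, do shift first or turn-free) [-11.45  -0.9   -0.7 ] turn z shares 0.0 q6 0.39 tilt fix shares [-0.01  0.01  0.  ]
```

```bash
python3 -m jog '[[0,0,0,-0.45,0,-0.7,-1],[0,0,0,-1,-0.3,0,-1],[0,0,0,-1,-0.3,0,-1],[0,0,0,-1,-0.3,0,-1],[0,0,0,-1,0,0,-1]]'|tail -1; python3 -m jog '[[0,0,0,-1,0,0,-1],[0,0,0,-1,0,0,-1],[0,0,0,-1,0,0,-1],[0,0,0,-1,0,0,-1],[0,0,0,-1,0,0,-1]]'|tail -1;python3 -m jog '[[0,0,0,-1,0,0,-1],[0,0,0,-1,0,0,-1],[0,0,0,0,0,0,-1],[0,0,0,0,0,0,-1]]'|tail -2
python3 - <<'E'
from h import *
st(); go(.5841,-.0287,.0075,-.028)
d=cam('wrist'); save(d,'w5.png')
E
```

```text
grip_force: 50.6
grip_force: 50.6
opening: 0.0123
grip_force: 50.6
t 25.55 pos [ 0.5843 -0.0284  0.0844] x [0.028 1.    0.   ] z [-0.001  0.    -1.   ] op 0.0123 grip 50.6 F [-0.9 -0.3 -0.2]
shift shares (from current tool axes, do shift first or turn-free) [-0.01 -0.    2.56] turn z shares -0.0 q6 -0.15 tilt fix shares [-0.01 -0.   -0.  ]
```

View pics/w5.png

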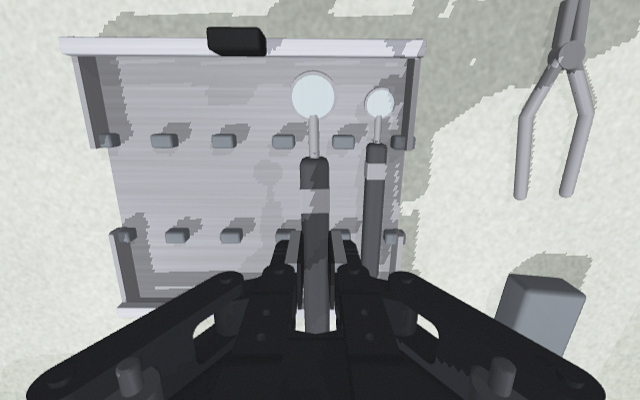

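Mirror E lies straight in the fifth compartment (disc 379,102), and A hovers over the fourth. Lowering A.

```bash
python3 -m jog '[[0,0,0,0,0,1,-1],[0,0,0,0,0,0.9,-1],[0,0,0,0,0,0.5,-1],[0,0,0,0,0,0.15,-1],[0,0,0,0,0,0,-1]]'; python3 -m jog '[[0,0,0,0,0,0,-0.4],[0,0,0,0,0,0,-0.4],[0,0,0,0,0,-1,-0.4],[0,0,0,0,0,-1,-0.4],[0,0,0,0,0,-1,-0.4]]'|tail -2
python3 - <<'E'
from h import *
go(.5344,.3134,.1,0)
E
```

```text
t: 26.22
tool_pos: [0.5854, -0.0281, 0.0089]
tool_rot: [2.251, 2.19, 0.001]
contact_force: [-0.0, -0.5, -0.7]
opening: 0.0122
grip_force: 50.6
opening: 0.0258
grip_force: 0.0
shift shares (from current tool axes, do shift first or turn-free) [11.35 -2.   -0.03] turn z shares -0.32 q6 -0.15 tilt fix shares [ 0.  0. -0.]
```

```bash
python3 -m jog '[[0,0,0,1,-0.4,0,1],[0,0,0,1,-0.4,0,1],[0,0,0,1,-0.4,0,1],[0,0,0,1,-0.4,0,1],[0,0,0,1,-0.4,0,1]]'|tail -1; python3 -m jog '[[0,0,0,1,0,0,1],[0,0,0,1,0,0,1],[0,0,0,1,0,0,1],[0,0,0,1,0,0,1],[0,0,0,1,0,0,1]]'|tail -1;python3 -m jog '[[0,0,0,1,0,0,1],[0,0,0,0.35,0,0,1],[0,0,0,0,0,0,1]]'|tail -1
python3 - <<'E'
from h import *
st(); d=cam('wrist'); handles(d,260); go(.5344,.3134,.003,np.radians(-5.7))
E
```

```text
grip_force: 0.0
grip_force: 0.0
grip_force: 0.0
t 28.48 pos [0.5342 0.3136 0.0981] x [ 0.027  1.    -0.   ] z [-0. -0. -1.] op 0.0856 grip 0.0 F [ 0.2 -0.5  0.7]
dark [221. 213.] lowY end [0.4498 0.2617] highY end [0.4594 0.3431] len 0.082 deg 83.3 rgb [67. 68. 72.]
brown [315. 217.] lowY end [0.5297 0.2591] highY end [0.5369 0.3344] len 0.076 deg 84.6 rgb [129.  92.  63.]
brown [129. 215.] lowY end [0.3765 0.2616] highY end [0.3779 0.3437] len 0.082 deg 89.1 rgb [118.  84.  57.]
brown [ 27. 177.] lowY end [0.3244 0.3337] highY end [0.2802 0.3445] len 0.045 deg 166.2 rgb [170.  92.  44.]
brown [320. 150.] lowY end [0.5381 0.3474] highY end [0.5397 0.3612] len 0.014 deg 83.5 rgb [123.  88.  60.]
shift shares (from current tool axes, do shift first or turn-free) [0.01 0.01 3.17] turn z shares 0.82 q6 0.44 tilt fix shares [-0.    0.01  0.  ]
```

```bash
python3 -m jog '[[0,0,0.8,0,0,1,0.3],[0,0,0,0,0,1,0.2],[0,0,0,0,0,0.8,0.2],[0,0,0,0,0,0.37,0.2],[0,0,0,0,0,0,0.2]]' 50|head -2; python3 -m jog '[[0,0,0,0,0,0,-1],[0,0,0,0,0,0,-1],[0,0,0,0,0,0,-1],[0,0,0,0,0,-1,-1],[0,0,0,0,0,-1,-1]]';python3 -m jog '[[0,0,-0.8,0,0,-0.8,-1],[0,0,0,0,0,0,-1]]'|tail -2
python3 - <<'E'
from h import *
st();go(.5401,-.0275,.085,-.028)
E
```

```text
t: 29.15
tool_pos: [0.5339, 0.3127, 0.0024]
t: 29.78
tool_pos: [0.5338, 0.3134, 0.0633]
tool_rot: [-2.327, -2.11, 0.002]
contact_force: [0.6, -0.1, 0.5]
opening: 0.0125
grip_force: 50.9
opening: 0.0125
grip_force: 50.9
t 30.02 pos [0.5359 0.3144 0.0897] x [0.029 1.    0.002] z [ 0.005  0.002 -1.   ] op 0.0125 grip 50.9 F [0.  0.7 0.3]
shift shares (from current tool axes, do shift first or turn-free) [-11.39   0.46   0.13] turn z shares -0.01 q6 0.44 tilt fix shares [ 0.05 -0.03 -0.  ]
```

```bash
python3 -m jog '[[0,0,0,-0.4,0.2,0,-1],[0,0,0,-1,0.26,0,-1],[0,0,0,-1,0,0,-1],[0,0,0,-1,0,0,-1],[0,0,0,-1,0,0,-1]]'|tail -1; python3 -m jog '[[0,0,0,-1,0,0,-1],[0,0,0,-1,0,0,-1],[0,0,0,-1,0,0,-1],[0,0,0,-1,0,0,-1],[0,0,0,-1,0,0,-1]]'|tail -1;python3 -m jog '[[0,0,0,-1,0,0,-1],[0,0,0,-1,0,0,-1],[0,0,0,0,0,0,-1],[0,0,0,0,0,0,-1]]'|tail -2
python3 - <<'E'
from h import *
st(); go(.5401,-.0275,.0075,-.028)
d=cam('wrist'); save(d,'w6.png')
E
```

```text
grip_force: 50.9
grip_force: 50.9
opening: 0.0122
grip_force: 50.9
t 31.77 pos [ 0.5377 -0.0286  0.0858] x [0.029 1.    0.001] z [-0.002  0.001 -1.   ] op 0.0122 grip 50.9 F [-0.4 -0.6 -1. ]
shift shares (from current tool axes, do shift first or turn-free) [0.04 0.09 2.61] turn z shares -0.01 q6 -0.16 tilt fix shares [-0.02 -0.01  0.  ]
```

View pics/w6.png

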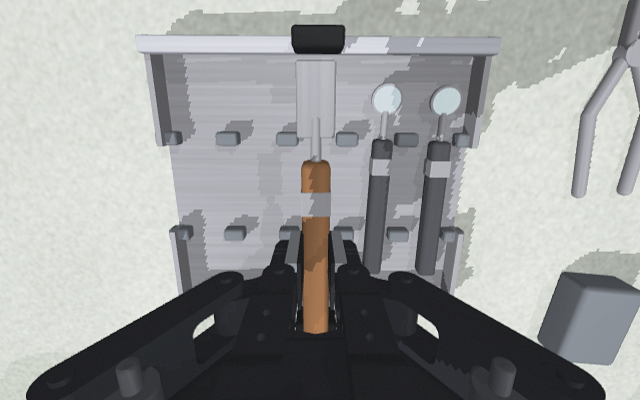

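A and E are both seated (discs at 386,99 and 445,101), and spatula B hovers over the middle compartment. Lowering it.

```bash
python3 -m jog '[[0,0,0,0.04,0.09,1,-1],[0,0,0,0,0,0.9,-1],[0,0,0,0,0,0.5,-1],[0,0,0,0,0,0.2,-1],[0,0,0,0,0,0,-1]]'; python3 -m jog '[[0,0,0,0,0,0,-0.4],[0,0,0,0,0,0,-0.4],[0,0,0,0,0,-1,-0.4],[0,0,0,0,0,-1,-0.4],[0,0,0,0,0,-1,-0.4]]'|tail -2
python3 - <<'E'
from h import *
go(.48,.22,.16,0)
E
```

```text
t: 32.45
tool_pos: [0.5415, -0.0274, 0.0092]
tool_rot: [2.252, 2.19, 0.0]
contact_force: [-0.1, 0.2, 0.1]
opening: 0.0122
grip_force: 50.9
opening: 0.0254
grip_force: 0.0
shift shares (from current tool axes, do shift first or turn-free) [ 8.19 -2.28 -1.99] turn z shares -0.32 q6 -0.16 tilt fix shares [0.01 0.   0.  ]
```

```bash
python3 -m jog '[[0,0,0,1,-0.6,-1,1],[0,0,0,1,-0.6,-1,1],[0,0,0,1,-0.6,-1,1],[0,0,0,1,-0.6,0,1],[0,0,0,1,-0.5,0,1]]'|tail -1; python3 -m jog '[[0,0,0,1,0,0,1],[0,0,0,1,0,0,1],[0,0,0,1,0,0,1],[0,0,0,0.2,0,0,1],[0,0,0,0,0,0,1]]'|tail -1
python3 - <<'E'
from h import *
st(); d=cam('wrist'); handles(d,260)
E
```

```text
grip_force: 0.0
grip_force: 0.0
t 34.33 pos [0.4612 0.2206 0.1892] x [ 0.027  1.    -0.   ] z [ 0. -0. -1.] op 0.0854 grip 0.0 F [ 0.8 -0.6  1.1]
dark [313. 100.] lowY end [0.4611 0.2583] highY end [0.4606 0.3414] len 0.083 deg 90.3 rgb [71. 72. 77.]
brown [587. 165.] lowY end [0.8314 0.1967] highY end [0.6969 0.2516] len 0.145 deg 157.8 rgb [196. 109.  52.]
brown [232. 102.] lowY end [0.3744 0.2591] highY end [0.3761 0.342 ] len 0.083 deg 88.9 rgb [133.  95.  65.]
brown [96. 56.] lowY end [0.3187 0.3288] highY end [0.1706 0.3702] len 0.154 deg 164.4 rgb [167.  101.5  50. ]
```

C has not moved. Picking it up.

```bash
python3 -m jog '[[0,0,0,1,-0.05,0.5,1],[0,0,0,1.0,0,0.7,1],[0,0,0,0,0,1,0.6],[0,0,0,0,0,1,0.3],[0,0,0,0,0,1,0.2]]' 50|tail -1; python3 -m jog '[[0,0,0,0,0,1,0.2],[0,0,0,0,0,0.7,0.2],[0,0,0,0,0,0.32,0.2],[0,0,0,0,0,0,0.2]]'|head -2; python3 -m jog '[[0,0,0,0,0,0,-1],[0,0,0,0,0,0,-1],[0,0,0,0,0,0,-1],[0,0,0,0,0,-1,-1],[0,0,0,0,0,-1,-1]]'; python3 -m jog '[[0,0,0,0,0,-1,-1],[0,0,0,0,0,-1,-1],[0,0,0,0,0,0,-1]]'|tail -2;python3 - <<'E'
from h import *
st();go(.4962,-.0263,.12,-.028)
E
```

```text
grip_force: 0.0
t: 35.5
tool_pos: [0.4612, 0.2801, 0.0021]
t: 36.12
tool_pos: [0.4608, 0.2806, 0.0626]
tool_rot: [-2.252, -2.19, 0.002]
contact_force: [0.4, 0.6, 0.6]
opening: 0.0121
grip_force: 50.0
opening: 0.0129
grip_force: 50.0
t 36.5 pos [0.4632 0.2817 0.1255] x [0.028 1.    0.003] z [ 0.006  0.002 -1.   ] op 0.0129 grip 50.0 F [-0.5  0.6 -0.5]
shift shares (from current tool axes, do shift first or turn-free) [-10.23   1.39   0.16] turn z shares 0.0 q6 0.44 tilt fix shares [ 0.06 -0.03  0.  ]
```

```bash
python3 -m jog '[[0,0,0,-0.3,0.5,0,-1],[0,0,0,-1,0.5,0,-1],[0,0,0,-1,0.4,0,-1],[0,0,0,-1,0,0,-1],[0,0,0,-1,0,0,-1]]'|tail -1; python3 -m jog '[[0,0,0,-1,0,0,-1],[0,0,0,-1,0,0,-1],[0,0,0,-1,0,0,-1],[0,0,0,-1,0,0,-1],[0,0,0,-1,0,0,-1]]'|tail -1; python3 -m jog '[[0,0,0,-0.93,0,0,-1],[0,0,1,0,0,0,-1],[0,0,1,0,0,0,-1],[0,0,1,0,0,0,-1],[0,0,1,0,0,0,-1]]'|tail -1;python3 -m jog '[[0,0,1,0,0,0,-1],[0,0,1,0,0,0,-1],[0,0,1,0,0,0,-1],[0,0,1,0,0,0,-1],[0,0,1,0,0,0,-1]]'|tail -1;python3 -m jog '[[0,0,1,0,0,0,-1],[0,0,1,0,0,0,-1],[0,0,1,0,0,0,-1],[0,0,1,0,0,0,-1],[0,0,1,0,0,0,-1]]'|tail -1;python3 -m jog '[[0,0,1,0,0,0,-1],[0,0,1,0,0,0,-1],[0,0,1,0,0,0,-1],[0,0,1,0,0,0,-1],[0,0,1,0,0,0,-1]]'|tail -1;python3 -m jog '[[0,0,1,0,0,0,-1],[0,0,1,0,0,0,-1],[0,0,1,0,0,0,-1],[0,0,1,0,0,0,-1],[0,0,1,0,0,0,-1]]'|tail -1;python3 -m jog '[[0,0,1,0,0,0,-1],[0,0,1,0,0,0,-1],[0,0,1,0,0,0,-1],[0,0,1,0,0,0,-1],[0,0,1,0,0,0,-1]]'|tail -1;python3 -m jog '[[0,0,1,0,0,0,-1],[0,0,1,0,0,0,-1],[0,0,1,0,0,0,-1],[0,0,1,0,0,0,-1],[0,0,1,0,0,0,-1]]'|tail -1
python3 - <<'E'
from h import *
st();go(.4962,-.0263,.0075,-.028)
E
```

```text
grip_force: 50.0
grip_force: 50.0
grip_force: 50.0
grip_force: 50.0
grip_force: 50.0
grip_force: 50.0
grip_force: 50.0
grip_force: 50.0
grip_force: 50.0
t 42.12 pos [ 0.4939 -0.0279  0.1202] x [ 0.143 -0.99  -0.001] z [-0.004  0.    -1.   ] op 0.0123 grip 50.0 F [ 0.7 -0.1  0.1]
shift shares (from current tool axes, do shift first or turn-free) [-0.04 -0.1   3.76] turn z shares 1.96 q6 2.79 tilt fix shares [0.04 0.01 0.  ]
```

```bash
python3 -m jog '[[0,0,1,0,0,0.5,-1],[0,0,0.85,0,0,1,-1],[0,0,0,0,0,0,-1]]'|tail -2
python3 - <<'E'
from h import *
st();go(.4962,-.0263,.0075,-.028); d=cam('wrist')
im=d['img']; m=(im.max(2)<100)&(im.max(2)>55); ys,xs=np.nonzero(m[150:230,290:350]); 
for y in range(140,235,15): 
    x=np.nonzero(im[y,250:390].max(1)<100)[0]; print(y,(x.min()+250,x.max()+250) if len(x) else None)
E
```

```text
opening: 0.0122
grip_force: 50.0
t 42.5 pos [ 0.4916 -0.0272  0.0731] x [-0.015 -1.    -0.001] z [-0.009  0.002 -1.   ] op 0.0122 grip 50.0 F [-1.2  0.2 -0.1]
shift shares (from current tool axes, do shift first or turn-free) [-0.03 -0.17  2.19] turn z shares 0.15 q6 2.95 tilt fix shares [ 0.1   0.02 -0.  ]
140 (np.int64(299), np.int64(328))
155 (np.int64(300), np.int64(328))
170 (np.int64(300), np.int64(332))
185 (np.int64(301), np.int64(328))
200 (np.int64(301), np.int64(328))
215 (np.int64(301), np.int64(328))
230 (np.int64(302), np.int64(328))
```

```bash
python3 -m jog '[[0,0,0.15,-0.03,-0.08,0.6,-1],[0,0,0,0,0,0.6,-1],[0,0,0,0,0,0,-1],[0,0,0,0,0,0,-1]]'|tail -1
python3 - <<'E'
from h import *
st();go(.4962,-.0263,.0075,-.028)
E
```

```text
grip_force: 50.0
t 43.05 pos [ 0.4973 -0.0263  0.0414] x [-0.028 -1.    -0.   ] z [-0.  0. -1.] op 0.0123 grip 50.0 F [-0.6  0.7 -0.5]
shift shares (from current tool axes, do shift first or turn-free) [0.   0.04 1.13] turn z shares 0.0 q6 2.97 tilt fix shares [ 0.  0. -0.]
```

```bash
python3 -m jog '[[0,0,0,0,0,0.7,-1],[0,0,0,0,0,0.4,-1],[0,0,0,0,0,0.05,-1],[0,0,0,0,0,0,-1]]'|head -2; python3 -m jog '[[0,0,0,0,0,0,-0.4],[0,0,0,0,0,0,-0.4],[0,0,0,0,0,-1,-0.4],[0,0,0,0,0,-1,-0.4],[0,0,0,0,0,-1,-0.4]]'|tail -2; python3 -m jog '[[0,0,-1,0,0,-1,1],[0,0,-1,0,0,-1,1],[0,0,-1,0,0,-0.5,1],[0,0,-1,0,0,0,1],[0,0,-1,0,0,0,1]]'|tail -1;python3 -m jog '[[0,0,-1,0,0,0,1],[0,0,-1,0,0,0,1],[0,0,-1,0,0,0,1],[0,0,-1,0,0,0,1],[0,0,-1,0,0,0,1]]'|tail -1;python3 -m jog '[[0,0,-1,0,0,0,1],[0,0,-1,0,0,0,1],[0,0,-1,0,0,0,1],[0,0,-1,0,0,0,1],[0,0,-1,0,0,0,1]]'|tail -1;python3 -m jog '[[0,0,-1,0,0,0,1],[0,0,-1,0,0,0,1],[0,0,-1,0,0,0,1],[0,0,-1,0,0,0,1],[0,0,-1,0,0,0,1]]'|tail -1;python3 -m jog '[[0,0,-1,0,0,0,1],[0,0,-1,0,0,0,1],[0,0,-1,0,0,0,1],[0,0,-1,0,0,0,1],[0,0,-1,0,0,0,1]]'|tail -1;python3 -m jog '[[0,0,-1,0,0,0,1],[0,0,-1,0,0,0,1],[0,0,-1,0,0,0,1],[0,0,-1,0,0,0,1],[0,0,-1,0,0,0,1]]'|tail -1;python3 -m jog '[[0,0,-1,0,0,0,1],[0,0,-1,0,0,0,1],[0,0,-1,0,0,0,1],[0,0,-1,0,0,0,1],[0,0,-1,0,0,0,1]]'|tail -1; python3 -m jog '[[0,0,-1,0,0,0,1],[0,0,0,0,0,0,1]]'|tail -1
python3 - <<'E'
from h import *
st();go(.375,.22,.19,-.028)
E
```

```text
t: 43.55
tool_pos: [0.4975, -0.0263, 0.0073]
opening: 0.0252
grip_force: 0.0
grip_force: 0.0
grip_force: 0.0
grip_force: 0.0
grip_force: 0.0
grip_force: 0.0
grip_force: 0.0
grip_force: 0.0
grip_force: 0.0
t 48.8 pos [ 0.4971 -0.0263  0.172 ] x [ 0.029  1.    -0.   ] z [ 0. -0. -1.] op 0.0854 grip 0.0 F [-0.3 -0.3  1. ]
shift shares (from current tool axes, do shift first or turn-free) [ 8.09 -4.31 -0.6 ] turn z shares -0.01 q6 -0.17 tilt fix shares [0. 0. 0.]
```

```bash
python3 -m jog '[[0,0,0,1,-0.6,-0.6,1],[0,0,0,1,-0.6,0,1],[0,0,0,1,-0.6,0,1],[0,0,0,1,-0.6,0,1],[0,0,0,1,-0.6,0,1]]'|tail -1; python3 -m jog '[[0,0,0,1,-0.6,0,1],[0,0,0,1,-0.6,0,1],[0,0,0,1,-0.1,0,1],[0,0,0,0.1,0,0,1],[0,0,0,0,0,0,1]]'|tail -1
python3 - <<'E'
from h import *
st(); d=cam('wrist'); handles(d,260); go(.3755,.2817,.003,-.028)
E
```

```text
grip_force: 0.0
grip_force: 0.0
t 50.05 pos [0.375  0.2199 0.1899] x [ 0.028  1.    -0.001] z [-0.    -0.001 -1.   ] op 0.0853 grip 0.0 F [ 0.1 -0.7 -0.5]
brown [313.  99.] lowY end [0.373  0.2597] highY end [0.3756 0.3415] len 0.082 deg 88.2 rgb [137.  97.  66.]
brown [181.  53.] lowY end [0.3169 0.3294] highY end [0.1714 0.3699] len 0.151 deg 164.4 rgb [173. 107.  52.]
shift shares (from current tool axes, do shift first or turn-free) [ 2.07 -0.05  6.23] turn z shares -0.01 q6 0.39 tilt fix shares [-0.    0.01  0.  ]
```

```bash
python3 -m jog '[[0,0,0,1,-0.05,0.5,0.3],[0,0,0,1,0,0.7,0.2],[0,0,0,0.03,0,1,0.2],[0,0,0,0,0,1,0.2],[0,0,0,0,0,1,0.2]]' 50|tail -1; python3 -m jog '[[0,0,0,0,0,1,0.2],[0,0,0,0,0,0.7,0.2],[0,0,0,0,0,0.32,0.2],[0,0,0,0,0,0,0.2]]'|head -2; python3 -m jog '[[0,0,0,0,0,0,-1],[0,0,0,0,0,0,-1],[0,0,0,0,0,0,-1],[0,0,0,0,0,-1,-1],[0,0,0,0,0,-1,-1]]'; python3 -m jog '[[0,0,0,0,0,-1,-1],[0,0,0,0,0,-1,-1],[0,0,0,0,0,0,-1]]'|tail -2;python3 - <<'E'
from h import *
st();go(.4522,-.025,.12,-.028)
E
```

```text
grip_force: 0.0
t: 51.22
tool_pos: [0.3752, 0.2805, 0.003]
t: 51.85
tool_pos: [0.3747, 0.2809, 0.0637]
tool_rot: [-2.252, -2.19, 0.002]
contact_force: [0.1, 0.7, -1.4]
opening: 0.0121
grip_force: 50.5
opening: 0.012
grip_force: 50.5
t 52.23 pos [0.3769 0.2822 0.1263] x [0.028 1.    0.003] z [ 0.006  0.003 -1.   ] op 0.012 grip 50.5 F [-0.   0.2 -0.7]
shift shares (from current tool axes, do shift first or turn-free) [-10.17   2.79   0.19] turn z shares 0.0 q6 0.51 tilt fix shares [ 0.06 -0.04 -0.  ]
```

```bash
python3 -m jog '[[0,0,0,-0.17,0.5,0,-1],[0,0,0,-1,0.5,0,-1],[0,0,0,-1,0.5,0,-1],[0,0,0,-1,0.5,0,-1],[0,0,0,-1,0.5,0,-1]]'|tail -1; python3 -m jog '[[0,0,0,-1,0.3,0,-1],[0,0,0,-1,0,0,-1],[0,0,0,-1,0,0,-1],[0,0,0,-1,0,0,-1],[0,0,0,-1,0,0,-1]]'|tail -1; python3 -m jog '[[0,0,0,-1,0,0,-1],[0,0,1,0,0,0,-1],[0,0,1,0,0,0,-1],[0,0,1,0,0,0,-1],[0,0,1,0,0,0,-1]]'|tail -1;python3 -m jog '[[0,0,1,0,0,0,-1],[0,0,1,0,0,0,-1],[0,0,1,0,0,0,-1],[0,0,1,0,0,0,-1],[0,0,1,0,0,0,-1]]'|tail -1;python3 -m jog '[[0,0,1,0,0,0,-1],[0,0,1,0,0,0,-1],[0,0,1,0,0,0,-1],[0,0,1,0,0,0,-1],[0,0,1,0,0,0,-1]]'|tail -1;python3 -m jog '[[0,0,1,0,0,0,-1],[0,0,1,0,0,0,-1],[0,0,1,0,0,0,-1],[0,0,1,0,0,0,-1],[0,0,1,0,0,0,-1]]'|tail -1;python3 -m jog '[[0,0,1,0,0,0,-1],[0,0,1,0,0,0,-1],[0,0,1,0,0,0,-1],[0,0,1,0,0,0,-1],[0,0,1,0,0,0,-1]]'|tail -1;python3 -m jog '[[0,0,1,0,0,0,-1],[0,0,1,0,0,0,-1],[0,0,1,0,0,0,-1],[0,0,1,0,0,0,-1],[0,0,1,0,0,0,-1]]'|tail -1;python3 -m jog '[[0,0,1,0,0,0,-1],[0,0,1,0,0,0,-1],[0,0,1,0,0,0,-1],[0,0,1,0,0,0,-1],[0,0,1,0,0,0,-1]]'|tail -1; python3 -m jog '[[0,0,1,0,0,0.4,-1],[0,0,0.85,0,0,0.6,-1],[0,0,0.15,0,0,0.5,-1],[0,0,0,0,0,0,-1],[0,0,0,0,0,0,-1]]'|tail -2
python3 - <<'E'
from h import *
st();go(.4522,-.025,.0075,-.028); d=cam('wrist'); im=d['img']
for y in range(120,235,15): 
    x=np.nonzero((im[y,250:390,0].astype(int)-im[y,250:390,2])>30)[0]; print(y,(x.min()+250,x.max()+250) if len(x) else None)
E
```

```text
grip_force: 50.5
grip_force: 50.5
grip_force: 50.5
grip_force: 50.5
grip_force: 50.5
grip_force: 50.5
grip_force: 50.5
grip_force: 50.5
grip_force: 50.5
opening: 0.0122
grip_force: 50.5
t 58.48 pos [ 0.4508 -0.0264  0.0783] x [-0.027 -1.     0.   ] z [-0. -0. -1.] op 0.0122 grip 50.5 F [-0.5 -0.3 -0.2]
shift shares (from current tool axes, do shift first or turn-free) [-0.05 -0.04  2.36] turn z shares 0.01 q6 2.95 tilt fix shares [ 0. -0.  0.]
120 None
135 (np.int64(303), np.int64(328))
150 (np.int64(301), np.int64(330))
165 (np.int64(301), np.int64(330))
180 (np.int64(301), np.int64(329))
195 (np.int64(302), np.int64(329))
210 (np.int64(302), np.int64(329))
225 (np.int64(302), np.int64(329))
```

Straight in the grip. Lower, release, rise, then unwind and look at the tray from above.

```bash
python3 -m jog '[[0,0,0,-0.05,-0.04,0.9,-1],[0,0,0,0,0,0.8,-1],[0,0,0,0,0,0.5,-1],[0,0,0,0,0,0.15,-1],[0,0,0,0,0,0,-1]]'; python3 -m jog '[[0,0,0,0,0,0,-0.4],[0,0,0,0,0,0,-0.4],[0,0,0,0,0,-1,-0.4],[0,0,0,0,0,-1,-0.4],[0,0,0,0,0,-1,-0.4]]'|tail -2; python3 -m jog '[[0,0,-1,0,0,-1,1],[0,0,-1,0,0,-1,1],[0,0,-1,0,0,-1,1],[0,0,-1,0,0,-1,1],[0,0,-1,0,0,-1,1]]'|tail -1;python3 -m jog '[[0,0,-1,0,0,0,-1],[0,0,-1,0,0,0,-1],[0,0,-1,0,0,0,-1],[0,0,-1,0,0,0,-1],[0,0,-1,0,0,0,-1]]'|tail -1;python3 -m jog '[[0,0,-1,0,0,0,-1],[0,0,-1,0,0,0,-1],[0,0,-1,0,0,0,-1],[0,0,-1,0,0,0,-1],[0,0,-1,0,0,0,-1]]'|tail -1;python3 -m jog '[[0,0,-1,0,0,0,-1],[0,0,-1,0,0,0,-1],[0,0,-1,0,0,0,-1],[0,0,-1,0,0,0,-1],[0,0,-1,0,0,0,-1]]'|tail -1;python3 -m jog '[[0,0,-1,0,0,0,-1],[0,0,-1,0,0,0,-1],[0,0,-1,0,0,0,-1],[0,0,-1,0,0,0,-1],[0,0,-1,0,0,0,-1]]'|tail -1;python3 -m jog '[[0,0,-1,0,0,0,-1],[0,0,-1,0,0,0,-1],[0,0,-1,0,0,0,-1],[0,0,-1,0,0,0,-1],[0,0,-1,0,0,0,-1]]'|tail -1;python3 -m jog '[[0,0,-1,0,0,0,-1],[0,0,-1,0,0,0,-1],[0,0,-1,0,0,0,-1],[0,0,-1,0,0,0,-1],[0,0,-1,0,0,0,-1]]'|tail -1; python3 -m jog '[[0,0,-1,0,0,0,-1],[0,0,0,0,0,0,-1]]'|tail -1
python3 - <<'E'
from h import *
st();go(.540,-.1425,.2,-.028)
E
```

```text
t: 59.15
tool_pos: [0.4526, -0.0249, 0.0085]
tool_rot: [-2.19, 2.252, -0.002]
contact_force: [-0.5, 0.3, -0.3]
opening: 0.0123
grip_force: 50.5
opening: 0.0257
grip_force: 0.0
grip_force: 0.0
grip_force: 0.0
grip_force: 0.0
grip_force: 0.0
grip_force: 0.0
grip_force: 0.0
grip_force: 0.0
grip_force: 0.0
t 64.4 pos [ 0.4519 -0.0247  0.248 ] x [ 0.029  1.    -0.   ] z [ 0. -0. -1.] op -0.0 grip 0.0 F [-0.2  0.2  0.2]
shift shares (from current tool axes, do shift first or turn-free) [-3.84  3.05  1.6 ] turn z shares -0.01 q6 -0.19 tilt fix shares [0.01 0.   0.  ]
```

```bash
python3 -m jog '[[0,0,0,-1,1,0,-1],[0,0,0,-1,1,0,-1],[0,0,0,-1,0.95,0,-1],[0,0,0,-0.95,0,0,-1],[0,0,0,0,0,0,-1]]'|tail -1
python3 - <<'E'
from h import *
st(); go(.537,-.145,.037,-.028); d=cam('wrist'); save(d,'w7.png')
E
```

```text
grip_force: 0.0
t 65.03 pos [ 0.5371 -0.147   0.2476] x [0.032 0.999 0.   ] z [-0.001  0.    -1.   ] op -0.0002 grip 0.0 F [ 0.9  0.  -0.3]
shift shares (from current tool axes, do shift first or turn-free) [ 0.07 -0.    7.02] turn z shares -0.04 q6 -0.37 tilt fix shares [-0.01 -0.   -0.  ]
```

View pics/w7.png

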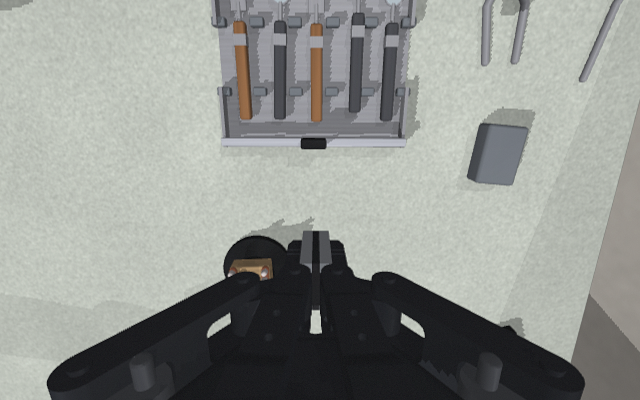

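All five lie in their slots with handles towards the card. The fourth mirror (355,60) sits a little higher than the rest. Measuring them.

Run:
```python
from h import *
d=cam('wrist'); T=np.array([.5405,-.0145]);c,s=np.cos(-.028),np.sin(-.028);M=np.array([[c,-s],[s,c]])
tf=lambda px,z: ((ray(d,px,z)[:,:2]-T)@M).round(4).tolist()
print('butt',tf([[245,119],[280,118],[316,121],[355,111],[387,120]],.016)); print('upper',tf([[239,22],[280,23],[316,25],[358,14],[391,24]],.016))
print('blocks',tf([[256,91],[294,91],[331,92],[368,92]],.015)); print('tab a',tf([[313,139]],.05))
```

```text
butt [[-0.0882, -0.0708], [-0.0445, -0.0697], [0.0004, -0.0734], [0.0486, -0.0615], [0.0889, -0.0724]]
upper [[-0.0876, 0.0369], [-0.0407, 0.0357], [0.0006, 0.0335], [0.0483, 0.0445], [0.0865, 0.0343]]
blocks [[-0.0727, -0.0378], [-0.0264, -0.0379], [0.0187, -0.0392], [0.0638, -0.0393]]
tab a [[-0.0031, -0.0924]]
```

All are within tolerance: the fourth is about 5 mm off its line and inside 12 mm. Now I'll push bar_a in from outside with the shut fingers.

```bash
python3 -m jog '[[0,0,0,0.07,0,1,-1],[0,0,0,0,0,1,-1],[0,0,0,0,0,1,-1],[0,0,0,0,0,1,-1],[0,0,0,0,0,1,-1]]'|tail -1;python3 -m jog '[[0,0,0,0,0,1,-1],[0,0,0,0,0,1,-1],[0,0,0,0,0,0,-1],[0,0,0,0,0,0,-1]]'|head -2; python3 -m jog '[[0,0,0,0.7,0,0,-1],[0,0,0,0.6,0,0,-1],[0,0,0,0.5,0,0,-1],[0,0,0,0.3,0,0,-1],[0,0,0,0,0,0,-1]]'
```

```text
grip_force: 0.0
t: 66.25
tool_pos: [0.5379, -0.1433, 0.0392]
t: 66.88
tool_pos: [0.5394, -0.0863, 0.039]
tool_rot: [2.24, 2.186, -0.015]
contact_force: [-3.1, -24.3, 0.4]
opening: 0.0001
grip_force: 12.0
```

Hit the stop at 24 N. Backing off, rising and moving back for a last look.

```bash
python3 -m jog '[[0,0,0,-0.6,0,0,-1],[0,0,0,0,0,-1,-1],[0,0,0,0,0,-1,-1],[0,0,0,0,0,-1,-1],[0,0,0,0,0,-1,-1]]'|tail -1;python3 -m jog '[[0,0,0,0,0,-1,-1],[0,0,0,0,0,-1,-1],[0,0,0,1,0,-1,-1],[0,0,0,1,0,-1,-1],[0,0,0,0.7,0,0,-1]]'; python3 -m jog '[[0,0,0,0,0,0,-1]]'|tail -1
python3 - <<'E'
from h import *
d=cam('wrist'); st(); s=cam('side'); sc=cam('scene')
a=d['img'][:,:,::-1]; b=cv2.resize(s['img'][100:240,230:420,::-1],(380,280),interpolation=cv2.INTER_CUBIC); c=cv2.resize(sc['img'][160:300,160:320,::-1],(320,280),interpolation=cv2.INTER_CUBIC)
o=np.zeros((590,700,3),np.uint8); o[:310,:640]=a[:310]; o[310:,:380]=b; o[310:,380:]=c; cv2.imwrite('pics/fin.png',o)
E
```

```text
grip_force: 0.0
t: 68.12
tool_pos: [0.5416, -0.0159, 0.2811]
tool_rot: [2.249, 2.189, 0.006]
contact_force: [-0.7, -0.6, 0.4]
opening: 0.0001
grip_force: 0.0
grip_force: 0.0
t 68.3 pos [ 0.5402 -0.0167  0.2772] x [0.026 1.    0.   ] z [-0.001  0.001 -1.   ] op 0.0 grip 0.0 F [-0.2 -0.4 -0.3]
```

View pics/fin.png

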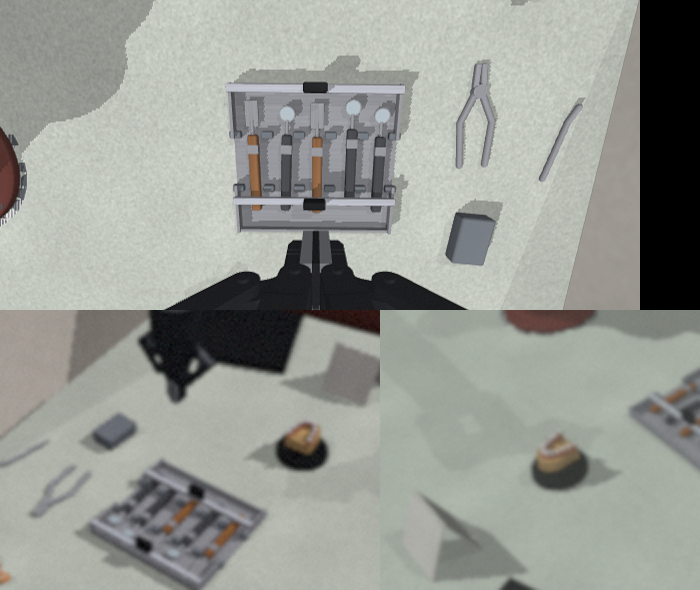

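Run:
```python
from h import *
d=cam('wrist'); T=np.array([.5405,-.0145]);c,s=np.cos(-.028),np.sin(-.028);M=np.array([[c,-s],[s,c]])
tf=lambda px,z: ((ray(d,px,z)[:,:2]-T)@M).round(4).tolist()
im=d['img']; m=(im.max(2)<45).astype('uint8'); m[225:]=0; n,l,S,ce=cv2.connectedComponentsWithStats(m)
for i in range(1,n):
    if S[i,4]>60 and 250<ce[i][0]<380: print('tab',ce[i].round(1),tf([ce[i]],.045))
print('band ends',tf([[252,139],[287,139],[317,141],[351,132],[380,140]],.016),'discs',tf([[287,113],[353,107],[382,115]],.008))
```

```text
tab [314.5  85.5] [[-0.0023, 0.0965]]
tab [314. 203.] [[-0.0032, -0.0526]]
band ends [[-0.0882, 0.03], [-0.0403, 0.03], [0.0008, 0.0273], [0.047, 0.0394], [0.087, 0.0286]] discs [[-0.0401, 0.0642], [0.0495, 0.072], [0.0894, 0.0616]]
```

```bash
python3 -c "
from station import finish_job
print(finish_job())"
```

```text
the job is handed in; nothing more can be done
None
```

I handed the job in at about 68 s; the hand-in gave no verdict. By my last camera check, all five instruments lie in their own compartments with handles towards the card, the card-side bar is fully in, the other bar is out, and the jaw model faces the card. The mug, pliers and case were not touched, and one mirror sits about 5 mm off its centre line, within the 12 mm allowed.

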